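Wind the clockwork effects box with its splined wing key

ROBOT

A 6-joint arm with a two-finger parallel gripper is mounted at the origin on the work surface. World frame = base frame: x ahead of the robot, y to its left, z up, the work surface at z = 0. Lengths are in m, angles in degrees, forces in N, time in s.
With the tool pointing down it reaches from about 0.35 to 0.85 m from the base axis. Payload 8.1 kg.
Tool frame: the origin (TCP) lies midway between the tips of the shut fingers; the grasp point (between the pads) lies robot.hold_point_z behind it (robot.hold_point_z is the distance from the TCP to the grasp point, in m); z points along the fingers, y is the line along which they close (so a half turn about z gives the same grasp; the last joint's range is limited). The gripper opens to 85 mm and grips with 20 to 120 N. Pads are 22 mm wide; open, the fingers measure 114 mm over their backs; the gripper's body (76 mm by 85 mm) begins 54 mm behind the grasp point. The pads swing forward as they close: fully open they stand 13 mm farther back than shut.
Start: joints at [66.956, 7.471, 85.268, -0, 87.261, -4.893], TCP at [0.187, 0.57, 0.231] pointing down, gripper open.
Joint ranges: [-169.43, 169.43], [-51.17, 129.36], [1.28, 143.12], [-76.62, 256.62], [0, 156.53], [-152.29, 152.29]. Speed limits (degrees/s): [136.94, 136.94, 159.86, 180, 180, 180].

INTERFACE

Orientations are given as a 3x3 rotation matrix whose columns are the frame's x, y, z axes.
In Python, from station import monitor, cams, robot gives the robot as it stands. The module is installed in compiled form; this text tells all that it offers.
- The arm moves only by the tool servo_tool, never from a script. Its argument "moves" is a list of rows, each an object of numbers: "tx", "ty", "tz": the shift along the tool's x, y, z normalised to -1 to 1, where 1 is 0.4 m; "twist": the turn about the tool's z normalised to -1 to 1, where 1 is 90 degrees; "claw": the gripper's target within -1 to 1 (fully open at 1, half-way at 0, shut at -1). In form: [{"tx": .., "ty": .., "tz": .., "twist": .., "claw": ..}, ...]. A call has 1 to 10 rows; each row is the pose to reach, as a shift and turn from the pose commanded when the call began, along the tool's axes at that moment; what a row does not reach only later rows make up. A row lasts 1/12 s, in which the tool goes at most 41.7 mm and 7.16 degrees, less where a joint would pass 70% of its speed; a pose out of reach is approached as far as the arm can. A call with a number of a shift or a turn outside -1 to 1 is refused whole. A call with a gripper value outside its range is refused whole. The fingers move at their own pace and stop on an object; "force" is the grip in N (left out, the last holds). Time passes only in rows, so rows that repeat a pose let the fingers close. It gives the time, the measured TCP pose, the force, the opening and the grip force at its end, in the units of the state.
- monitor.state(): the state, without advancing time (a new reading comes with each control period).
- cams.read_camera(name): name is "scene" or "top"; returns a dict with "pixels" (400x640x3 uint8, red, green, blue), "K" (3x3 intrinsics, pixels), "camera_from_world" (4x4, takes a point from world to camera coordinates). Camera axes: x right, y down, z forward; pixel columns grow to the right and rows downward; lengths in m; the calibration is good to about 2 mm. A picture is of the moment at which its call begins. There is no depth.
- robot.hand_in(): hands the job in; it is judged then, once.
The state is a dict: "time_s": time; "joint_positions": joint angles; "joint_vel": joint speeds; "joint_efforts": joint torques, N m; "ee_pos": TCP position; "orientation": TCP orientation; "force": force on the tool from outside, world axes, zero at the start; "ft_torque": the same for the moment, N m; "width": opening from 0.0 (shut) to 1.0 (fully open); "grip_force": force on a finger pad.
Only numpy, scipy, OpenCV 4.12 (cv2) and the standard library are available. Lean on these libraries where they do the work, as an engineer would, in place of code of your own. Each camera call takes 0.05 s, during which the arm holds its last target. There are 200 camera calls.

TASK

Get the clockwork sound-effect box ready for its cue: pick up the red wing key, set it over the splined drive on the box's sloping top, turn it until the teeth mesh and push it fully home. Then wind the drive clockwise with the key until it comes up against its stop, with the red dot at the white mark, and let go, leaving the key fully home on the drive. Leave the bell, the ashtray and the abacus where they are.

Things in the scene. Friction and masses are not known exactly. Their poses are not given: they have to be found in the camera images.
- key_mid (a point): Loose wing key, 76 mm tall, about 200 g, heaviest at the steel foot, standing on its foot. Point on its axis, 38 mm above the foot; z from foot to wing. Upwards from the foot: steel castellated hub to 28 mm, steel cap (radius 22 mm) to 36 mm, then a flat red wing to grip, to 76 mm, 50 mm wide along x, 12 mm thick along y. Fits in any of four positions a quarter turn apart.
- key_foot (a point): Centre of the underside of the key's foot, axes as key_mid, 38 mm below it on the key's axis. The hub here is four corner blocks (outer radius about 21 mm) that leave a round hole of radius 8.5 mm and four open slots 8 mm wide along +x, -x, +y, -y, all 28 mm deep.
- drive_face (a point): Centre of the top of the drive's brass flange (radius 34 mm, 4 mm above the green slope); z points out along the axis, which leans 30 degrees from vertical towards the box's front; x, y turn with the drive. Key fully home: key_foot at this point, foot resting on the flange, z axes parallel. Out of mesh the key stops on the teeth, 14 mm short. Red dot on the flange, 29 mm out along +y.
- drive_tip (a point): Tip of the drive's steel core, 26 mm out from drive_face along z, same axes. The core has radius 7 mm, its last 6 mm tapered. Around it stand four steel teeth (splines) along +x, -x, +y, -y: 5 mm thick, out to radius 22 mm, rising 14 mm above the flange, with rounded tops.
- drive (a joint): Turn of the drive (rad), growing clockwise as seen looking down onto the slope. Range 0 to 1.571, where it meets a firm stop; starts between 0.15 and 0.85. At the stop the red dot is at the white mark on the slope's uphill side. Turns stiffly (0.08 N m of friction), stays where left. The meshed key has about 0.1 rad of free play either way before it drives.
- fxbox: Fixed effects box: dark wooden case, black slots in front, green sloping top, about 120 (x) by 134 (y) mm. Origin under its middle; the top rises along the box's +x from 67 mm at the front to 133 mm at the rear; the drive's axis meets it 100 mm straight above the origin. Only the drive stands above the slope.
- bell: Bystander: chrome desk bell, 84 mm across, 57 mm tall, loose; origin under its centre.
- ashtray: Bystander: round amber glass ashtray, 96 mm across, 34 mm tall, loose; origin under its centre.
- abacus: Bystander: wooden abacus with red beads, lying flat, 120 by 200 by 18 mm, loose; origin under its centre.
Things that resemble listed ones, but are neither listed nor needed, are in the scene too. Leave any black, green or turquoise look-alike of the part that bears key_mid alone.

How it is judged (in metres and radians):
On the way, in this order (a step that is already met when the one before it is completed fails the run):
1. the key is meshed and fully home on the drive (distance between key_foot and drive_face below 0.005 m and z of key_foot in the frame of drive_face below 0.004 m and angle between the z axis of key_foot and the z axis of drive_face, either way round below 0.12 rad), for 0.2 s.
2. the drive is wound to its stop with the key fully home (all of step 1 and value of joint drive above 1.4 rad), for 0.2 s.
At the end, for the whole second after the job is handed in: The key is fully home on the drive (its foot within 5 mm of the flange centre, at most 4 mm off the flange, axes within 0.12 rad), the drive is wound to its stop (within 0.17 rad), and the key is let go and at rest (all of step 2 and linear speed of key below 0.02 m/s); the robot touches nothing.
It fails at once if the desk bell is shifted by more than 20 mm (distance of bell from where it was at the start of the episode above 0.02 m).
It fails at once if the glass ashtray is shifted by more than 20 mm (distance of ashtray from where it was at the start of the episode above 0.02 m).
It fails at once if the abacus is shifted by more than 20 mm (distance of abacus from where it was at the start of the episode above 0.02 m).
It also fails if it takes over 51 s, if anything falls off the work surface, if the arm or the gripper's body presses on something with over 40 N, if the wrist force passes 120 N, or if a joint passes its speed limit or range.

## Working session

There is one attempt and no reset: what is moved stays moved. The work goes in short steps, Python scripts to look and compute and a tool call to move; the robot and the scene stay as the last step left them, time stands still between calls to the robot, and variables do not carry over. Pictures are saved under pics/ and viewed, at most 10 in all, crops included, and the job is handed in when it is done.

Besides the shell and the picture viewer there is one more tool, called after "Request:" as a command line: name --argument value ..., lists and objects as JSON in quotes. servo_tool: Moves the arm, as the interface text tells. Scaled input: -1 to 1 covers 0.4 m each way for a shift and 90 degrees each way for a turn. Its arguments: {"type":"object","properties":{"moves":{"type":"array"},"force":{"type":"number"}},"required":["moves"]}

```bash
mkdir -p pics; cat > h.py <<'E'
import numpy as np, cv2
from station import monitor, cams, robot
np.set_printoptions(precision=4,suppress=True)
def shot(cam,name,crop=None,scale=1):
    c=cams.read_camera(cam); p=c["pixels"][:,:,::-1]
    if crop: x0,y0,x1,y1=crop; p=p[y0:y1,x0:x1]
    cv2.imwrite("pics/"+name,cv2.resize(p,None,fx=scale,fy=scale,interpolation=cv2.INTER_CUBIC)); return c
def proj(c,P):
    P=np.atleast_2d(P); q=P@c["camera_from_world"][:3,:3].T+c["camera_from_world"][:3,3]
    q=q@np.array(c["K"]).T; return q[:,:2]/q[:,2:]
def ray(c,u,v):
    T=c["camera_from_world"];R=T[:3,:3];o=-R.T@T[:3,3]
    return o,R.T@np.linalg.solve(c["K"],[u,v,1.])
def onz(c,u,v,z):
    o,d=ray(c,u,v); return o+d*(z-o[2])/d[2]
E
python3 - <<'E'
from h import *
for n in("scene","top"):
    c=shot(n,n+"0.png"); o,d=ray(c,320,200); print(n,o,d,c["K"][0])
s=monitor.state(); print(s); print(robot.hold_point_z)
E
```

```text
scene [ 1.1024 -0.4382  0.6701] [-0.5885  0.488  -0.6448] [402.166   0.    324.266]
top [0.4819 0.0083 1.0791] [ 0.1424 -0.016  -0.9898] [505.1481   0.     320.6893]
{'time_s': 0.1, 'joint_positions': array([66.9562,  7.5122, 85.3233, -0.0001, 87.263 , -4.8958]), 'joint_vel': array([ 0.0557, -0.1026, -0.0917,  0.0019, -0.0167,  0.1002]), 'joint_efforts': array([  0.0009, -57.0944, -50.1948,  -0.0003,   0.0079,  -0.0001]), 'ee_pos': array([0.1867, 0.5697, 0.2303]), 'orientation': array([[-0.9503,  0.3115, -0.0007],
       [ 0.3115,  0.9503, -0.0016],
       [ 0.0001, -0.0017, -1.    ]]), 'force': array([ 0.5741,  0.5135, -0.93  ]), 'ft_torque': array([-0.0275, -0.0067,  0.0215]), 'grip_force': 0.0, 'width': 0.9961353257630733}
0.0187
```

View pics/scene0.png

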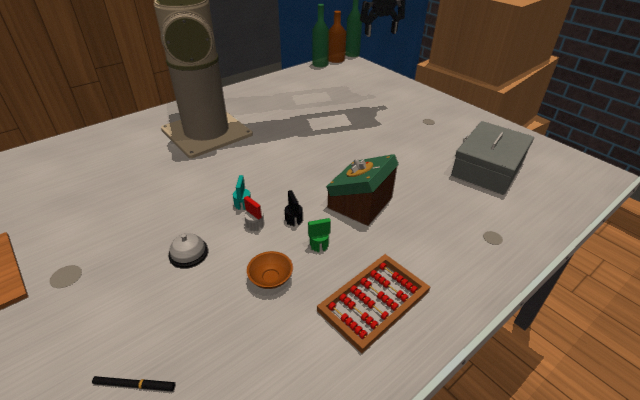

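View pics/top0.png

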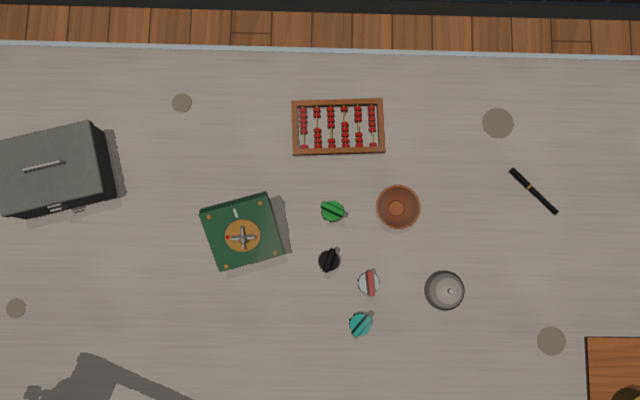

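The top view puts the box at about (242,233), with its drive at (241,237) and the white mark at (235,213). The red dot is at (228,237) and the red key at (369,283). In the scene view the red key is at (253,212). I'll take close crops of both views in one composite.

```bash
python3 - <<'E'
from h import *
t=cams.read_camera("top");s=cams.read_camera("scene")
def cr(c,x,y,w,h,k): return cv2.resize(c["pixels"][y:y+h,x:x+w,::-1].copy(),(w*k,h*k),interpolation=cv2.INTER_CUBIC)
a=cr(t,192,185,100,75+25,4); b=cr(t,340,255,50,50,8)[:400]
d=cr(s,320,145,80,80,5)[:200*2]; e=cr(s,232,185,40,50,5)
im=np.zeros((600,800,3),np.uint8)
im[:400,:400]=a; im[:400,400:]=b
im[400:,:400]=cr(s,325,150,80,40,5); im[400:,400:600]=cr(s,232,190,40,40,5)
cv2.imwrite("pics/comp1.png",im)
E
```

```text
(no output)
```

View pics/comp1.png

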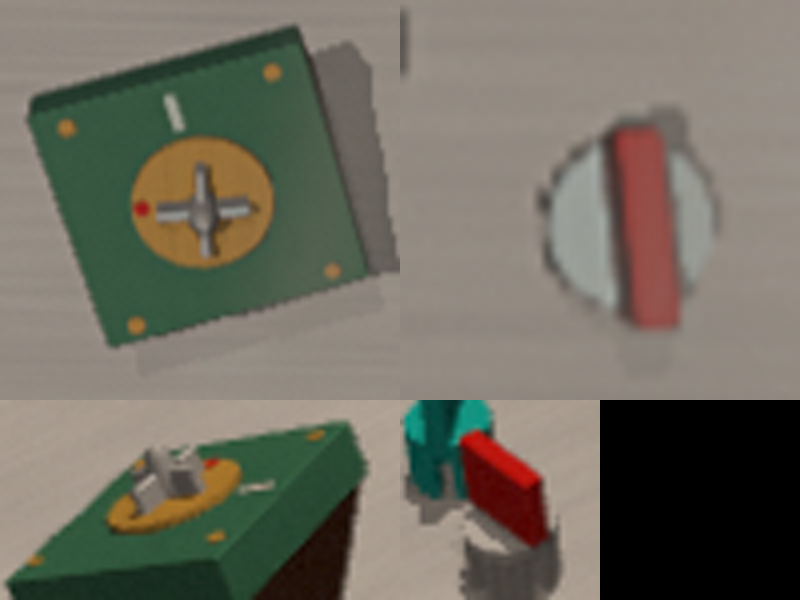

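```bash
cat > fit.py <<'E'
from h import *
from scipy.optimize import least_squares
t=cams.read_camera("top");s=cams.read_camera("scene")
T=lambda x,y:((x+.5)/4-.5+192,(y+.5)/4-.5+185)
S=lambda x,y:((x+.5)/5-.5+325,(y-399.5)/5-.5+150)
def frame(p):
    c,si=np.cos(p[2]),np.sin(p[2]);A=np.radians(30)
    Rz=np.array([[c,-si,0],[si,c,0],[0,0,1]])
    R=Rz@np.array([[np.cos(A),0,-np.sin(A)],[0,1,0],[np.sin(A),0,np.cos(A)]])
    return np.array([p[0],p[1],.1]),R   # cols: uphill, left, normal
def pts(p):
    o,R=frame(p);a,b,q=p[3:6]
    al=np.pi/2-q  # dot angle ccw from uphill
    L=np.array([[a,b,0],[a,-b,0],[-a,-b,0],[-a,b,0],[.029*np.cos(al),.029*np.sin(al),.004],[0,0,.004]])
    return o+L@R.T
mt=np.array([T(67,128),T(272,73),T(332,270),T(136,325),T(142,209),T(203,203)])
ms=np.array([S(316,436),S(215,536),S(35,560),S(211,464)])
def f(p):
    P=pts(p); return np.r_[(proj(t,P)-mt).ravel(),(proj(s,P[[0,1,2,4]])-ms).ravel()]
g=onz(t,242.7,235.7,.1)
r=least_squares(f,[g[0],g[1],.2,.05,.05,.3]);print("box",r.x,"deg",np.degrees(r.x[[2,5]]));print(r.fun.reshape(-1,2))
o,R=frame(r.x);print("axis",R[:,2],"face",o+.004*R[:,2],"tip",o+.03*R[:,2])
# key wing top edge ends
B=lambda x,y:((x-400+.5)/8-.5+340,(y+.5)/8-.5+255)
C=lambda x,y:((x-399.5)/5-.5+232,(y-399.5)/5-.5+190)
m=np.array([B(637,129),B(658,327),C(475,436),C(541,482)])
def kp(p):
    d=.025*np.array([np.cos(p[2]),np.sin(p[2]),0]);c=np.array([p[0],p[1],.076]);return np.array([c+d,c-d])
k=lambda p:np.r_[(proj(t,kp(p))-m[:2]).ravel(),(proj(s,kp(p))-m[2:]).ravel()]
g=onz(t,369,283,.076)
r2=least_squares(k,[g[0],g[1],0]);print("key",r2.x,np.degrees(r2.x[2]));print(r2.fun.reshape(-1,2))
for n,u,v in(("bell",444,290),("ash",398,207),("black",329,260),("teal",360,325),("green",332,211)):print(n,onz(t,u,v,.04))
E
python3 fit.py
```

```text
box [0.5518 0.1415 0.2895 0.0548 0.0498 0.2148] deg [16.587  12.3066]
[[ 0.0399 -0.1125]
 [ 0.0194 -0.2643]
 [-0.0738 -0.021 ]
 [-0.0081 -0.204 ]
 [-0.0536 -0.1254]
 [-0.0536  0.2401]
 [-0.1824 -0.1916]
 [-0.0413  0.1515]
 [-0.0482 -0.0395]
 [-0.2413 -0.4927]]
axis [-0.4792 -0.1427  0.866 ] face [0.5499 0.1409 0.1035] tip [0.5374 0.1372 0.126 ]
key [ 0.4644 -0.1097 -0.3553] -20.355131341266524
[[  5.4607  -0.1422]
 [ -6.1057  -0.9765]
 [  7.9275  10.2927]
 [ -9.7008 -12.3485]]
bell [ 0.4512 -0.265   0.04  ]
ash [ 0.6201 -0.1712  0.04  ]
black [ 0.5078 -0.0292  0.04  ]
teal [ 0.3785 -0.0938  0.04  ]
green [ 0.6089 -0.0339  0.04  ]
```

```bash
sed -i 's/C(475,436),C(541,482)\]/C(541,482),C(475,436)]/' fit.py; python3 fit.py | sed -n '/key/,$p'
```

```text
key [ 0.4648 -0.1099  0.1101] 6.309277880182689
[[-0.2484 -1.1797]
 [-0.2193 -0.3636]
 [-0.5276 -0.5578]
 [-1.0415 -1.3843]]
bell [ 0.4512 -0.265   0.04  ]
ash [ 0.6201 -0.1712  0.04  ]
black [ 0.5078 -0.0292  0.04  ]
teal [ 0.3785 -0.0938  0.04  ]
green [ 0.6089 -0.0339  0.04  ]
```

```bash
cat > go.py <<'E'
import sys; from h import *
x,y,z,w=map(float,sys.argv[1:5]); s=monitor.state(); R=s["orientation"]
d=R.T@(np.array([x,y,z])-s["ee_pos"]); yaw=np.degrees(np.arctan2(R[1,0],R[0,0])); dw=(yaw-w+180)%360-180
print("t",s["time_s"],"tx ty tz",d/.4,"twist",dw/90,"rows",np.linalg.norm(d)/.0417,abs(dw)/7.16,"pos",s["ee_pos"],"yaw",yaw,"F",s["force"],"w",s["width"],"g",s["grip_force"],"j",s["joint_positions"][[0,5]])
E
python3 go.py .4648 -.11 .17 186.3
```

```text
t 0.4 tx ty tz [-1.1899 -1.3991  0.1532] twist -0.2716691810978625 rows 17.679267826413025 3.414836075252461 pos [0.1869 0.5701 0.2311] yaw 161.8497737011924 F [-0.0634 -0.3172 -1.1437] w 0.9991908184608917 g 0.0 j [66.9568 -4.893 ]
```

Request:
servo_tool --moves '[{"tx": -0.595, "ty": -0.7, "tz": 0, "twist": -0.27, "claw": 0.1}, {"tx": -0.595, "ty": -0.7, "tz": 0, "twist": -0.27, "claw": 0.1}, {"tx": -0.595, "ty": -0.7, "tz": 0, "twist": -0.27, "claw": 0.1}, {"tx": -0.595, "ty": -0.7, "tz": 0, "twist": -0.27, "claw": 0.1}, {"tx": -0.595, "ty": -0.7, "tz": 0, "twist": -0.27, "claw": 0.1}, {"tx": -0.595, "ty": -0.7, "tz": 0, "twist": -0.27, "claw": 0.1}, {"tx": -0.595, "ty": -0.7, "tz": 0, "twist": -0.27, "claw": 0.1}, {"tx": -0.595, "ty": -0.7, "tz": 0, "twist": -0.27, "claw": 0.1}, {"tx": -0.595, "ty": -0.7, "tz": 0, "twist": -0.27, "claw": 0.1}]'

```text
time_s: 1.15
ee_pos: [0.3263, 0.2277, 0.2316]
orientation: [[-0.994, -0.107, 0.001], [-0.107, 0.994, 0.0], [-0.001, -0.0, -1.0]]
force: [0.5, -0.2, -0.0]
width: 0.549
grip_force: 0.0
```

```bash
python3 go.py .464 -.11 .13 186.3
```

```text
t 1.15 tx ty tz [-0.2517 -0.8764  0.2542] twist -0.0017127592730743243 rows 9.079777055241141 0.021529097007917483 pos [0.3263 0.2277 0.2316] yaw -173.8541483345767 F [ 0.5164 -0.2005 -0.039 ] w 0.549246247328301 g 0.0 j [ 27.5488 -68.5974]
```

Request:
servo_tool --moves '[{"tx": -0.25, "ty": -0.876, "tz": 0.25, "twist": 0, "claw": 0.1}, {"tx": -0.25, "ty": -0.876, "tz": 0.25, "twist": 0, "claw": 0.1}, {"tx": -0.25, "ty": -0.876, "tz": 0.25, "twist": 0, "claw": 0.1}, {"tx": -0.25, "ty": -0.876, "tz": 0.25, "twist": 0, "claw": 0.1}, {"tx": -0.25, "ty": -0.876, "tz": 0.25, "twist": 0, "claw": 0.1}, {"tx": -0.25, "ty": -0.876, "tz": 0.25, "twist": 0, "claw": 0.1}, {"tx": -0.25, "ty": -0.876, "tz": 0.25, "twist": 0, "claw": 0.1}, {"tx": -0.25, "ty": -0.876, "tz": 0.25, "twist": 0, "claw": 0.1}, {"tx": -0.25, "ty": -0.876, "tz": 0.25, "twist": 0, "claw": 0.1}, {"tx": -0.25, "ty": -0.876, "tz": 0.25, "twist": 0, "claw": 0.1}]'

```text
time_s: 1.98
ee_pos: [0.463, -0.113, 0.129]
orientation: [[-0.995, -0.103, -0.002], [-0.103, 0.995, -0.001], [0.002, -0.001, -1.0]]
force: [-0.3, -0.1, -0.1]
width: 0.55
grip_force: 0.0
```

```bash
python3 go.py .464 -.11 .039 186.3; python3 - <<'E'
from h import *
c=shot("scene","s2.png",(200,110,320,260),4)
E
```

```text
t 1.9833 tx ty tz [-0.0038  0.0074  0.2249] twist -0.0042600944274138585 rows 2.1588953919829574 0.05354867297028593 pos [ 0.463 -0.113  0.129] yaw -174.0834084984672 F [-0.2688 -0.1327 -0.1404] w 0.5500147688464992 g 0.0 j [ -19.7944 -115.6838]
```

View pics/s2.png

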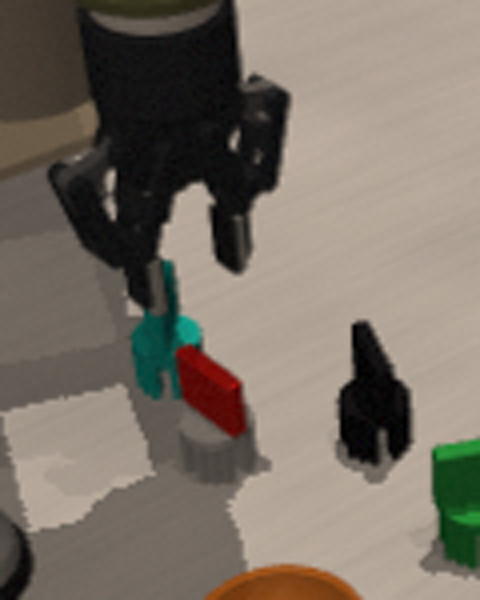

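The crop shows the open fingers centred above the red wing (crop 210,390), with the other keys well clear. I'll descend and grip.

Request:
servo_tool --moves '[{"tx": -0.003, "ty": 0.007, "tz": 0.1, "twist": 0, "claw": 0.1}, {"tx": -0.003, "ty": 0.007, "tz": 0.18, "twist": 0, "claw": 0.1}, {"tx": -0.003, "ty": 0.007, "tz": 0.223, "twist": 0, "claw": 0.1}, {"tx": -0.003, "ty": 0.007, "tz": 0.223, "twist": 0, "claw": -0.5}, {"tx": -0.003, "ty": 0.007, "tz": 0.223, "twist": 0, "claw": -1}, {"tx": -0.003, "ty": 0.007, "tz": 0.223, "twist": 0, "claw": -1}, {"tx": -0.003, "ty": 0.007, "tz": 0.223, "twist": 0, "claw": -1}, {"tx": -0.003, "ty": 0.007, "tz": 0.223, "twist": 0, "claw": -1}]' --force 25

```text
time_s: 2.7
ee_pos: [0.4651, -0.105, 0.044]
orientation: [[-0.994, -0.107, 0.003], [-0.107, 0.994, -0.001], [-0.003, -0.001, -1.0]]
force: [-0.4, -0.5, -1.2]
width: 0.135
grip_force: 28.3
```

```bash
python3 go.py .5374 .1372 .2 196.6
```

```text
t 2.7 tx ty tz [-0.246   0.5821 -0.39  ] twist -0.11594822668308022 rows 7.123758689992506 1.4574497767426284 pos [ 0.4651 -0.105   0.044 ] yaw -173.83534040147725 F [-0.35   -0.5015 -1.1524] w 0.13549832541023765 g 28.34675967693329 j [ -18.8944 -115.0612]
```

Request:
servo_tool --moves '[{"tx": 0, "ty": 0, "tz": -0.1, "twist": 0, "claw": -1}, {"tx": 0, "ty": 0, "tz": -0.2, "twist": 0, "claw": -1}, {"tx": 0, "ty": 0, "tz": -0.3, "twist": 0, "claw": -1}, {"tx": -0.06, "ty": 0.14, "tz": -0.35, "twist": -0.03, "claw": -1}, {"tx": -0.1, "ty": 0.23, "tz": -0.39, "twist": -0.06, "claw": -1}, {"tx": -0.14, "ty": 0.32, "tz": -0.39, "twist": -0.09, "claw": -1}, {"tx": -0.18, "ty": 0.42, "tz": -0.39, "twist": -0.116, "claw": -1}, {"tx": -0.22, "ty": 0.52, "tz": -0.39, "twist": -0.116, "claw": -1}, {"tx": -0.246, "ty": 0.58, "tz": -0.39, "twist": -0.116, "claw": -1}, {"tx": -0.246, "ty": 0.58, "tz": -0.39, "twist": -0.116, "claw": -1}]'

```text
time_s: 3.53
ee_pos: [0.5377, 0.1424, 0.1995]
orientation: [[-0.957, -0.289, 0.003], [-0.289, 0.957, 0.003], [-0.003, 0.002, -1.0]]
force: [-0.1, -0.7, -0.9]
width: 0.139
grip_force: 28.4
```

Request:
servo_tool --moves '[{"tx": 0, "ty": 0, "tz": 0, "twist": 0, "claw": -1}, {"tx": 0, "ty": 0, "tz": 0, "twist": 0, "claw": -1}]'

```text
time_s: 3.7
ee_pos: [0.5366, 0.1366, 0.1986]
orientation: [[-0.958, -0.287, 0.0], [-0.287, 0.958, -0.0], [-0.0, -0.001, -1.0]]
force: [0.1, -0.7, -1.5]
width: 0.135
grip_force: 28.4
```

```bash
python3 go.py .5374 .1372 .166 196.6; python3 - <<'E'
from h import *
t=cams.read_camera("top");s=cams.read_camera("scene")
tip=np.array([.5374,.1372,.126]);p=monitor.state()["ee_pos"]
print("tip",proj(t,tip),proj(s,tip),"foot",proj(t,p-[0,0,.044]),proj(s,p-[0,0,.044]))
k=lambda c,x,y,w,h,f:cv2.resize(c["pixels"][y:y+h,x:x+w,::-1].copy(),(w*f,h*f),interpolation=cv2.INTER_CUBIC)
im=np.hstack([k(s,310,90,100,140,4),k(t,192,175,100,140,4)])
cv2.imwrite("pics/c3.png",im)
E
```

```text
t 3.7 tx ty tz [-0.0023  0.0009  0.0815] twist 0.0009012872767881516 rows 0.7816737480440354 0.011329030015493527 pos [0.5366 0.1366 0.1986] yaw -163.31888414508907 F [ 0.1492 -0.6599 -1.4635] w 0.13451377809950782 g 28.375408351421356 j [  8.9956 -97.6821]
tip [[242.4571 241.4053]] [[354.7827 158.2459]] foot [[241.4542 240.9571]] [[354.6898 148.3581]]
```

View pics/c3.png

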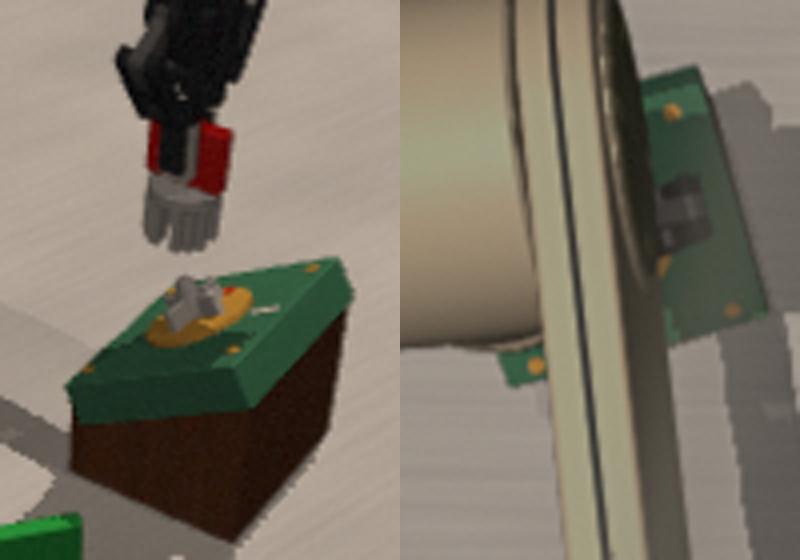

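The key is held upright, with its foot at about crop (181,240), directly above the drive tip at crop (195,285). I'll lower it until the hole just captures the core tip.

Request:
servo_tool --moves '[{"tx": -0.002, "ty": 0.001, "tz": 0.045, "twist": 0, "claw": -1}, {"tx": -0.002, "ty": 0.001, "tz": 0.06, "twist": 0, "claw": -1}, {"tx": -0.002, "ty": 0.001, "tz": 0.07, "twist": 0, "claw": -1}, {"tx": -0.002, "ty": 0.001, "tz": 0.08, "twist": 0, "claw": -1}, {"tx": -0.002, "ty": 0.001, "tz": 0.08, "twist": 0, "claw": -1}]' --force 20

```text
time_s: 4.22
ee_pos: [0.5374, 0.1365, 0.1663]
orientation: [[-0.959, -0.285, 0.0], [-0.285, 0.959, 0.0], [-0.0, 0.0, -1.0]]
force: [-0.1, 0.2, -0.4]
width: 0.134
grip_force: 28.5
```

Request:
servo_tool --moves '[{"tx": 0.008, "ty": 0, "tz": 0, "twist": 0, "claw": -1}, {"tx": 0.016, "ty": 0, "tz": 0.001, "twist": 0, "claw": -1}, {"tx": 0.0255, "ty": 0, "tz": 0.002, "twist": 0, "claw": -1}, {"tx": 0.034, "ty": 0, "tz": 0.004, "twist": 0, "claw": -1}, {"tx": 0.042, "ty": 0, "tz": 0.006, "twist": 0, "claw": -1}, {"tx": 0.05, "ty": 0, "tz": 0.009, "twist": 0, "claw": -1}]'

```text
time_s: 4.72
ee_pos: [0.5185, 0.1313, 0.1634]
orientation: [[-0.958, -0.286, 0.002], [-0.286, 0.958, 0.0], [-0.002, -0.0, -1.0]]
force: [3.3, 0.2, 5.8]
width: 0.132
grip_force: 29.9
```

```bash
cat > view.py <<'E'
import sys; from h import *
s=cams.read_camera("scene");st=monitor.state();print(st["time_s"],st["ee_pos"],st["force"],st["ft_torque"],st["width"],st["grip_force"])
cv2.imwrite("pics/"+sys.argv[1],cv2.resize(s["pixels"][90:215,310:410,::-1].copy(),(400,500),interpolation=cv2.INTER_CUBIC))
E
python3 view.py c4.png
```

```text
4.7667 [0.5178 0.1311 0.163 ] [ 2.7478 -0.0633  8.2775] [ 0.1816 -0.6949  0.0346] 0.13500380194733944 30.368707180023193
```

View pics/c4.png

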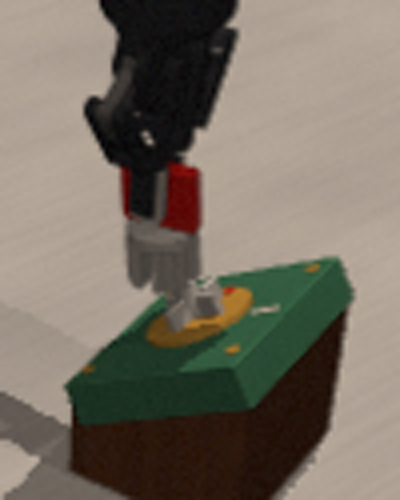

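The crop shows the core tip at (205,285) and the hub at (160,275). The tip has slipped out through the uphill slot, so the key has barely tilted. A better fixture is the rear end face of the slab, which is perpendicular to the slope. Pushing the hub flat against it from behind swings the key to 30° in the pads.

Request:
servo_tool --moves '[{"tx": 0, "ty": 0, "tz": -0.05, "twist": 0, "claw": -1}, {"tx": 0, "ty": 0, "tz": -0.0925, "twist": 0, "claw": -1}, {"tx": -0.1, "ty": 0, "tz": -0.0925, "twist": 0, "claw": -1}, {"tx": -0.2, "ty": 0, "tz": -0.0925, "twist": 0, "claw": -1}, {"tx": -0.3, "ty": 0, "tz": -0.0925, "twist": 0, "claw": -1}, {"tx": -0.37, "ty": 0, "tz": -0.0925, "twist": 0, "claw": -1}, {"tx": -0.37, "ty": 0, "tz": -0.0925, "twist": 0, "claw": -1}, {"tx": -0.37, "ty": 0, "tz": -0.03, "twist": 0, "claw": -1}, {"tx": -0.37, "ty": 0, "tz": 0.02, "twist": 0, "claw": -1}, {"tx": -0.37, "ty": 0, "tz": 0.02, "twist": 0, "claw": -1}]'

```text
time_s: 5.6
ee_pos: [0.6553, 0.1726, 0.147]
orientation: [[-0.958, -0.286, -0.012], [-0.286, 0.958, -0.002], [0.012, 0.001, -1.0]]
force: [-1.5, -0.4, -3.1]
width: 0.136
grip_force: 28.8
```

```bash
cat >> go.py <<'E'
b=np.array([.5518,.1415]);U=np.array([.9583,.2857]);e=s["ee_pos"][:2]-b
print("u",e@U,"v",e@[-U[1],U[0]],"z",s["ee_pos"][2],"M",s["ft_torque"])
E
python3 go.py .604 .1571 .16 196.6
```

```text
t 5.6 tx ty tz [ 0.1344 -0.0004 -0.0307] twist -7.0310654732945e-05 rows 1.3223559445602753 0.0008837931460845041 pos [0.6553 0.1726 0.147 ] yaw -163.40632795892597 F [-1.5275 -0.3725 -3.0656] w 0.13608327855383887 g 28.802673518657684 j [ 10.4289 -96.1624]
u 0.10807734126474602 v 0.00022072352297522872 z 0.14704346078641314 M [-0.0241  0.0521  0.0482]
```

Request:
servo_tool --moves '[{"tx": 0.04, "ty": 0, "tz": 0, "twist": 0, "claw": -1}, {"tx": 0.06, "ty": 0, "tz": 0, "twist": 0, "claw": -1}, {"tx": 0.08, "ty": 0, "tz": -0.002, "twist": 0, "claw": -1}, {"tx": 0.1, "ty": 0, "tz": -0.005, "twist": 0, "claw": -1}, {"tx": 0.12, "ty": 0, "tz": -0.008, "twist": 0, "claw": -1}, {"tx": 0.135, "ty": 0, "tz": -0.01, "twist": 0, "claw": -1}, {"tx": 0.15, "ty": 0, "tz": -0.0125, "twist": 0, "claw": -1}, {"tx": 0.15, "ty": 0, "tz": -0.0125, "twist": 0, "claw": -1}, {"tx": 0.15, "ty": 0, "tz": -0.0125, "twist": 0, "claw": -1}]'

```text
time_s: 6.35
ee_pos: [0.6026, 0.1564, 0.1607]
orientation: [[-0.958, -0.285, 0.001], [-0.285, 0.958, 0.0], [-0.001, -0.0, -1.0]]
force: [2.1, 0.5, 1.7]
width: 0.138
grip_force: 29.5
```

```bash
sed -i 's/\[90:215,310:410/[75:200,330:430/' view.py; python3 view.py c5.png; python3 go.py .604 .1571 .16 196.6
```

```text
6.4 [0.6027 0.1564 0.1605] [1.9831 0.7988 1.5448] [ 0.1243 -0.45    0.0459] 0.13494022149188106 29.515267610549927
t 6.4 tx ty tz [-0.0035  0.0008  0.0012] twist -0.00015853465799674875 rows 0.03640837307031001 0.0019927540809647187 pos [0.6027 0.1564 0.1605] yaw -163.4142681192197 F [1.9831 0.7988 1.5448] w 0.13494022149188106 g 29.515267610549927 j [  9.8329 -96.7519]
u 0.05307009069105836 v -0.0002764011969704559 z 0.16046801121991328 M [ 0.1243 -0.45    0.0459]
```

View pics/c5.png

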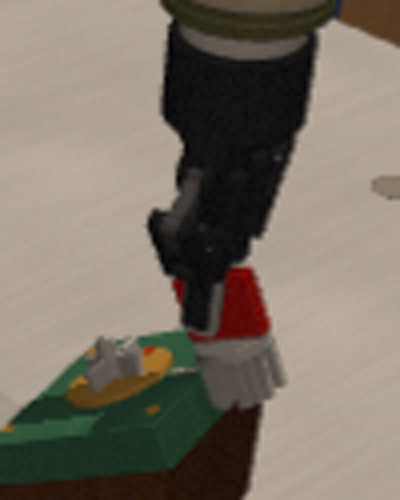

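```bash
python3 - <<'E'
from h import *
s=cams.read_camera("scene");p=monitor.state()["ee_pos"]
G=p+[0,0,.0187];U=np.array([.9583,.2857,0]);V=np.array([-.2857,.9583,0]);Z=np.array([0,0,1.])
for a in(20,25,30,35):
    r=np.radians(a);n=np.cos(r)*Z-np.sin(r)*U;X=np.cos(r)*U+np.sin(r)*Z
    P=[G+n*(h-.0627)+X*x-V*y for h,x,y in((.076,.025,.006),(.036,.025,.006),(0,.02,.005),(0,.005,.02),(.036,-.0,.022))]
    print(a,((proj(s,P)-[330,75])*4+1.5).round().tolist())
E
```

```text
20 [[241.0, 279.0], [255.0, 344.0], [260.0, 399.0], [225.0, 411.0], [203.0, 356.0]]
25 [[239.0, 275.0], [258.0, 341.0], [268.0, 397.0], [233.0, 410.0], [207.0, 356.0]]
30 [[236.0, 272.0], [261.0, 337.0], [276.0, 393.0], [241.0, 409.0], [210.0, 356.0]]
35 [[232.0, 269.0], [263.0, 332.0], [283.0, 389.0], [249.0, 407.0], [213.0, 355.0]]
```

```bash
cat > tilt.py <<'E'
from h import *
from scipy.optimize import minimize
import sys
s=cams.read_camera("scene");p=monitor.state()["ee_pos"]
im=s["pixels"].astype(int); red=(im[...,0]>90)&(im[...,0]>2.2*im[...,1])&(im[...,0]>2.2*im[...,2])
G=p+[0,0,.0187];U=np.array([.9583,.2857,0]);V=np.array([-.2857,.9583,0]);Z=np.array([0,0,1.])
c=proj(s,G)[0]; yy,xx=np.mgrid[:400,:640]; roi=(abs(xx-c[0])<30)&(abs(yy-c[1])<30); red&=roi
def pose(q):
    r=np.radians(q[0]);n=np.cos(r)*Z-np.sin(r)*U;X=np.cos(r)*U+np.sin(r)*Z
    return G+n*(q[2]/1e3-.0627)+X*q[1]/1e3,X,n   # foot centre
k=8
bigred=cv2.resize((red[int(c[1])-30:int(c[1])+30,int(c[0])-30:int(c[0])+30]*255).astype(np.uint8),None,fx=k,fy=k,interpolation=cv2.INTER_LINEAR)>127
def poly(q):
    F,X,n=pose(q)
    P=np.array([F+n*h+X*x+V*y for h in(.036,.076) for x in(-.025,.025) for y in(-.006,.006)])
    h=cv2.convexHull(((proj(s,P)-[int(c[0])-30,int(c[1])-30]+.5)*k).astype(np.float32))
    m=np.zeros(bigred.shape,np.uint8);cv2.fillConvexPoly(m,h.astype(np.int32),1);return m>0
def cost(q):
    m=poly(q); return (bigred&~m).sum()*3+(m&~bigred).sum()*1.0+.5*k*k*(q[1]/5)**2+.5*k*k*(q[2]/5)**2
best=min((minimize(cost,[a,0,0],method="Nelder-Mead",options=dict(initial_simplex=[[a,0,0],[a+5,0,0],[a,3,0],[a,0,3]])) for a in(0,10,20,30,40)),key=lambda r:r.fun)
print("tilt,dX mm,dn mm",best.x,best.fun/k/k,"red px",red.sum());F,X,n=pose(best.x);print("foot",F,"axis",n)
e=F[:2]-[.5518,.1415];print("foot u",e@U[:2],"v",e@V[:2],"z",F[2])
for a in(15,20,25,30,35):
    r=minimize(lambda q:cost([a,q[0],q[1]]),[0,0],method="Nelder-Mead",options=dict(initial_simplex=[[0,0],[3,0],[0,3]]));print(a,r.x,r.fun/k/k)
E
python3 tilt.py
```

```text
tilt,dX mm,dn mm [32.5047  2.4195 -1.199 ] 268.0677080485214 red px 141
foot [0.6378 0.1669 0.1262] axis [-0.515  -0.1535  0.8433]
foot u 0.0896263920686161 v -0.00025000684851746803 z 0.12622196928739002
15 [4.5113 3.1693] 282.1391732315744
20 [3.0975 1.989 ] 278.42726626062773
25 [2.8476 0.0063] 273.8809249117518
30 [ 2.5285 -1.2949] 270.4114045891741
35 [ 2.3197 -0.7325] 268.8839793214211
```

Request:
servo_tool --moves '[{"tx": -0.015, "ty": 0, "tz": -0.02, "twist": 0, "claw": -1}, {"tx": -0.015, "ty": 0, "tz": -0.1, "twist": 0, "claw": -1}, {"tx": -0.01, "ty": 0, "tz": -0.1375, "twist": 0, "claw": -1}, {"tx": 0.08, "ty": 0, "tz": -0.1375, "twist": 0, "claw": -1}, {"tx": 0.17, "ty": 0, "tz": -0.1375, "twist": 0, "claw": -1}, {"tx": 0.26, "ty": 0, "tz": -0.1375, "twist": 0, "claw": -1}, {"tx": 0.274, "ty": 0, "tz": -0.1, "twist": 0, "claw": -1}, {"tx": 0.274, "ty": 0, "tz": -0.036, "twist": 0, "claw": -1}, {"tx": 0.274, "ty": 0, "tz": -0.036, "twist": 0, "claw": -1}, {"tx": 0.274, "ty": 0, "tz": -0.036, "twist": 0, "claw": -1}]'

```text
time_s: 7.33
ee_pos: [0.4956, 0.1248, 0.1721]
orientation: [[-0.958, -0.285, -0.005], [-0.285, 0.958, -0.001], [0.005, 0.001, -1.0]]
force: [-0.4, -0.2, -2.3]
width: 0.133
grip_force: 29.0
```

```bash
sed -i 's/\[75:200,330:430/[80:205,300:400/' view.py; python3 view.py c6.png; python3 go.py .604 .1571 .16 196.6; python3 tilt.py
```

```text
7.3833 [0.4969 0.125  0.1736] [ 0.0018  0.168  -0.7775] [0.0109 0.0643 0.0095] 0.13527057445911445 29.02619630098343
t 7.3833 tx ty tz [-0.2795  0.0003  0.0334] twist -0.00010551065163958306 rows 2.70041515421375 0.0013262512077601221 pos [0.4969 0.125  0.1736] yaw -163.40949595864754 F [ 0.0018  0.168  -0.7775] w 0.13527057445911445 g 29.02619630098343 j [  8.393 -98.197]
u -0.0572974305145084 v -8.354853705093578e-05 z 0.17362720273137336 M [0.0109 0.0643 0.0095]
tilt,dX mm,dn mm [48.9926  0.4415 -7.7278] 243.30766611319686 red px 110
foot [0.549  0.1405 0.1474] axis [-0.7232 -0.2156  0.6562]
foot u -0.002984193823557467 v -0.00018231133569849406 z 0.14740658501337617
15 [4.2795 1.7289] 269.3323078942355
20 [2.4316 0.8007] 260.74045254911135
25 [ 1.0499 -0.6491] 257.1710950653141
30 [ 1.5079 -1.6739] 251.88276735037616
35 [ 2.0913 -3.3307] 250.85622506605893
```

View pics/c6.png

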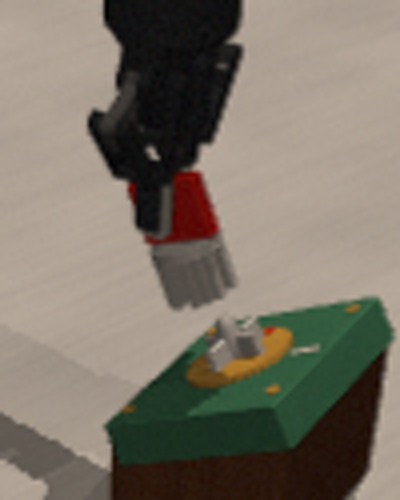

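```bash
python3 - <<'E'
from h import *
s=cams.read_camera("scene");p=monitor.state()["ee_pos"]
G=p+[0,0,.0187];U=np.array([.9583,.2857,0]);V=np.array([-.2857,.9583,0]);Z=np.array([0,0,1.])
th=np.linspace(0,6.28,60)
for a in(22,26,30,34):
    r=np.radians(a);n=np.cos(r)*Z-np.sin(r)*U;X=np.cos(r)*U+np.sin(r)*Z
    F=G-.0639*n+.0024*X
    px=lambda P:(proj(s,P)-[300,80])*4+1.5
    cir=lambda h,R:px(F+n*h+R*(np.cos(th)[:,None]*X+np.sin(th)[:,None]*V))
    f=cir(0,.021);c=cir(.036,.022);w=px(F+n*.076+X*.025+V*.006)[0]
    e=lambda q:(q[q[:,0].argmin()].round(),q[q[:,0].argmax()].round(),q[:,1].max().round())
    print(a,"foot",*e(f),"cap",*e(c),"wing",w.round(),"F",px(F).round())
print("tip",px([.5374,.1372,.126]))
E
```

```text
22 foot [167. 303.] [234. 285.] 310.0 cap [148. 249.] [220. 229.] 255.0 wing [206. 169.] F [[200. 294.]]
26 foot [173. 304.] [240. 282.] 309.0 cap [151. 251.] [222. 227.] 255.0 wing [203. 166.] F [[206. 293.]]
30 foot [179. 305.] [245. 279.] 309.0 cap [154. 252.] [224. 224.] 255.0 wing [201. 163.] F [[212. 292.]]
34 foot [186. 305.] [250. 276.] 308.0 cap [158. 253.] [225. 220.] 255.0 wing [199. 160.] F [[218. 290.]]
tip [[220.6307 314.4837]]
```

The crop shows the foot centre at about (205,293) and the tip at about (225,318). The tilt is about 25° and the foot is about 5 mm too far downhill. I'll shift it uphill and enter along the axis.

Request:
servo_tool --moves '[{"tx": -0.011, "ty": 0, "tz": -0.006, "twist": 0, "claw": -1}, {"tx": -0.018, "ty": 0, "tz": 0.007, "twist": 0, "claw": -1}, {"tx": -0.025, "ty": 0, "tz": 0.02, "twist": 0, "claw": -1}, {"tx": -0.033, "ty": 0, "tz": 0.033, "twist": 0, "claw": -1}, {"tx": -0.033, "ty": 0, "tz": 0.033, "twist": 0, "claw": -1}]'

```text
time_s: 7.9
ee_pos: [0.5098, 0.1289, 0.1589]
orientation: [[-0.958, -0.286, -0.002], [-0.286, 0.958, -0.0], [0.002, 0.0, -1.0]]
force: [0.1, 0.6, -2.1]
width: 0.137
grip_force: 29.1
```

Request:
servo_tool --moves '[{"tx": -0.004, "ty": 0, "tz": 0.0065, "twist": 0, "claw": -1}, {"tx": -0.0075, "ty": 0, "tz": 0.013, "twist": 0, "claw": -1}, {"tx": -0.0075, "ty": 0, "tz": 0.013, "twist": 0, "claw": -1}]'

```text
time_s: 8.15
ee_pos: [0.5128, 0.1297, 0.1548]
orientation: [[-0.958, -0.285, -0.001], [-0.285, 0.958, -0.0], [0.001, 0.0, -1.0]]
force: [-0.0, -0.2, -1.6]
width: 0.136
grip_force: 29.1
```

```bash
python3 go.py .604 .1571 .16 196.6
```

```text
t 8.15 tx ty tz [-0.238   0.0005 -0.0132] twist -0.0001348613213672757 rows 2.2866576610891247 0.0016951842071305605 pos [0.5128 0.1297 0.1548] yaw -163.4121375189231 F [-0.0451 -0.1774 -1.5637] w 0.1363232042560876 g 29.085786938667297 j [  8.6425 -97.9453]
u -0.04072914183264904 v -0.00013880197524396393 z 0.15479075497951464 M [0.0039 0.0309 0.035 ]
```

Request:
servo_tool --moves '[{"tx": 0.006, "ty": 0, "tz": 0.003, "twist": 0, "claw": -1}, {"tx": 0.011, "ty": 0, "tz": 0.006, "twist": 0, "claw": -1}, {"tx": 0.009, "ty": 0, "tz": 0.01, "twist": 0, "claw": -1}, {"tx": 0.006, "ty": 0, "tz": 0.0135, "twist": 0, "claw": -1}, {"tx": 0.006, "ty": 0, "tz": 0.0135, "twist": 0, "claw": -1}]'

```text
time_s: 8.57
ee_pos: [0.5111, 0.1291, 0.1502]
orientation: [[-0.958, -0.285, 0.001], [-0.285, 0.958, 0.0], [-0.001, -0.0, -1.0]]
force: [2.4, 1.0, -1.1]
width: 0.136
grip_force: 29.3
```

```bash
python3 go.py .604 .1571 .16 196.6; python3 view.py c7.png
```

```text
t 8.5667 tx ty tz [-0.2426  0.0007 -0.0242] twist -0.0001541523335321118 rows 2.3384149283336884 0.0019376689969120198 pos [0.5111 0.1291 0.1502] yaw -163.4138737100179 F [ 2.4217  1.0141 -1.0527] w 0.135611002179692 g 29.345100224018097 j [  8.6054 -97.9813]
u -0.04253885839655154 v -0.0002121630815166046 z 0.15022907081389691 M [ 0.1318 -0.5299 -0.0401]
8.6167 [0.5111 0.1291 0.1503] [ 2.299   0.5466 -0.9948] [ 0.1325 -0.5309 -0.0244] 0.13866364364792788 29.28955167531967
```

View pics/c7.png

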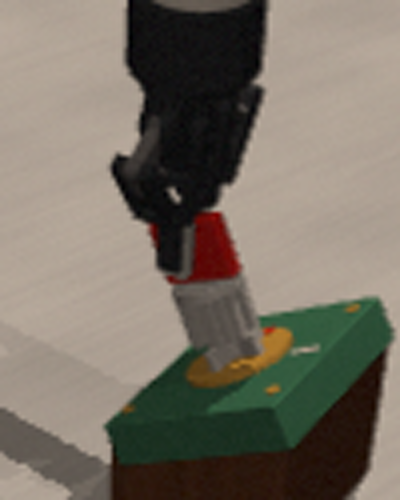

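The crop shows the hub seated over the core, above the flange at (240,355), and the 2.4 N side force confirms the core is captured. The drive reads q≈0.215 rad, so I'll twist about 12° clockwise while pressing gently along the axis.

Request:
servo_tool --moves '[{"tx": -0.0025, "ty": 0, "tz": 0.0043, "twist": 0.04, "claw": -1}, {"tx": -0.004, "ty": 0, "tz": 0.007, "twist": 0.08, "claw": -1}, {"tx": -0.005, "ty": 0, "tz": 0.0087, "twist": 0.12, "claw": -1}, {"tx": -0.005, "ty": 0, "tz": 0.0087, "twist": 0.14, "claw": -1}, {"tx": -0.005, "ty": 0, "tz": 0.0087, "twist": 0.14, "claw": -1}]'

```text
time_s: 9.03
ee_pos: [0.5114, 0.133, 0.1497]
orientation: [[-0.998, -0.07, -0.002], [-0.07, 0.998, 0.006], [0.001, 0.006, -1.0]]
force: [-19.1, 9.8, 24.5]
width: 0.136
grip_force: 50.8
```

```bash
python3 go.py .604 .1571 .16 196.6
```

```text
t 9.0333 tx ty tz [-0.2352  0.044  -0.0257] twist -0.14005102894513785 rows 2.3082076634852933 1.7604179616008948 pos [0.5114 0.133  0.1497] yaw -176.00459260506244 F [-19.0544   9.8224  24.5205] w 0.1363491123582891 g 50.84224283695221 j [  8.7927 -85.2706]
u -0.04116090976445514 v 0.0034304059647864895 z 0.14973249709318495 M [2.6659 2.9536 0.7738]
```

Request:
servo_tool --moves '[{"tx": 0.005, "ty": 0, "tz": -0.0087, "twist": 0, "claw": -0.55}, {"tx": 0.005, "ty": 0, "tz": -0.0087, "twist": 0, "claw": -0.55}, {"tx": 0.005, "ty": 0, "tz": -0.0087, "twist": 0, "claw": -0.55}, {"tx": 0.005, "ty": 0, "tz": -0.0087, "twist": 0, "claw": -0.55}]'

```text
time_s: 9.37
ee_pos: [0.5105, 0.1292, 0.1497]
orientation: [[-0.998, -0.069, -0.001], [-0.069, 0.998, -0.0], [0.001, -0.0, -1.0]]
force: [0.8, -0.1, 0.3]
width: 0.225
grip_force: 0.0
```

```bash
cat > feat.py <<'E'
from h import *
from scipy.optimize import minimize
U=np.array([.9583,.2857,0]);V=np.array([-.2857,.9583,0]);n=np.array([-.4792,-.1427,.866]);X0=np.cross(V,n)
face=np.array([.5499,.1409,.1035])
s=cams.read_camera("scene");im=s["pixels"].astype(int)
red=(im[...,0]>85)&(im[...,0]>2.2*im[...,1])&(im[...,0]>2.2*im[...,2])
c=proj(s,face+.06*n)[0].astype(int); red=red[c[1]-30:c[1]+30,c[0]-30:c[0]+30]
nn,lab,st,_=cv2.connectedComponentsWithStats(red.astype(np.uint8),connectivity=8)
keep=[i for i in range(1,nn) if st[i,4]>12]; red=np.isin(lab,keep)
k=6; big=cv2.resize(red.astype(np.uint8)*255,None,fx=k,fy=k)>127
def mask(h0,cw,dx=0,dy=0,tilt=0):
    a=-cw; X=np.cos(a)*X0+np.sin(a)*V; Y=np.cross(n,X)
    P=np.array([face+n*(h0+h)+X*x+Y*y for h in(.036,.076) for x in(-.025,.025) for y in(-.006,.006)])
    m=np.zeros(big.shape,np.uint8);h=cv2.convexHull(((proj(s,P)-c+30+.5)*k).astype(np.float32))
    cv2.fillConvexPoly(m,h.astype(np.int32),1);return m>0
def cost(h,a):
    m=mask(h,a);return ((big&~m).sum()*4+(m&~big).sum())/k/k
R=[(cost(h/1e3,np.radians(a)),h,a) for h in range(0,20,2) for a in range(-30,121,5)]
R.sort();print("red",red.sum(),st[keep].tolist(),"best (cost,h,cw deg)",[tuple(np.round(r,1).tolist()) for r in R[:5]])
for h in(0,14):print(h,min(r for r in R if r[1]==h))
E
python3 go.py .604 .1571 .16 196.6; python3 feat.py
```

```text
t 9.3667 tx ty tz [-0.2381  0.0533 -0.026 ] twist -0.1402971660886149 rows 2.353999636686164 1.7635118642423657 pos [0.5105 0.1292 0.1497] yaw -176.02674494797535 F [ 0.8212 -0.075   0.2872] w 0.22538545113747302 g 0.006000803015240308 j [  8.6348 -85.3355]
u -0.04313448691523937 v 3.572274069869519e-05 z 0.14966734027848616 M [0.0331 0.0216 0.0032]
red 88 [[28, 19, 11, 16, 88]] best (cost,h,cw deg) [(174.6, 14.0, 25.0), (177.8, 16.0, 25.0), (181.0, 12.0, 25.0), (190.1, 10.0, 25.0), (190.7, 6.0, 75.0)]
0 (np.float64(236.13888888888889), 0, 75)
14 (np.float64(174.58333333333334), 14, 25)
```

Request:
servo_tool --moves '[{"tx": -0.012, "ty": 0.003, "tz": 0, "twist": 0, "claw": -0.55}, {"tx": -0.012, "ty": 0.003, "tz": 0, "twist": -0.05, "claw": -0.55}, {"tx": -0.012, "ty": 0.003, "tz": 0, "twist": -0.1, "claw": -0.55}, {"tx": -0.012, "ty": 0.003, "tz": 0, "twist": -0.15, "claw": -0.55}, {"tx": -0.012, "ty": 0.003, "tz": 0, "twist": -0.2, "claw": -0.55}, {"tx": -0.012, "ty": 0.003, "tz": 0, "twist": -0.25, "claw": -0.55}, {"tx": -0.012, "ty": 0.003, "tz": 0, "twist": -0.25, "claw": -0.55}]'

```text
time_s: 10.0
ee_pos: [0.5155, 0.1309, 0.1497]
orientation: [[-0.894, -0.449, -0.0], [-0.449, 0.894, -0.0], [0.001, 0.0, -1.0]]
force: [-0.1, 0.2, -0.4]
width: 0.225
grip_force: 0.1
```

```bash
python3 go.py .604 .1571 .16 196.6; python3 feat.py
```

```text
t 10.0 tx ty tz [-0.2272 -0.0408 -0.0258] twist 0.11199973186990948 rows 2.227588241973032 1.4078178586999794 pos [0.5155 0.1309 0.1497] yaw -153.32002413170818 F [-0.076   0.1713 -0.3811] w 0.22524335549939914 g 0.09183938935166225 j [   8.7242 -107.9545]
u -0.03783722537671323 v 0.00018292312029021384 z 0.14971433608242374 M [-0.0738 -0.0088 -0.0168]
red 76 [[32, 19, 8, 16, 76]] best (cost,h,cw deg) [(211.3, 12.0, 20.0), (212.2, 16.0, 20.0), (212.9, 14.0, 20.0), (217.6, 10.0, 20.0), (221.6, 4.0, 85.0)]
0 (np.float64(233.83333333333334), 0, 80)
14 (np.float64(212.88888888888889), 14, 20)
```

```bash
python3 - <<'E'
t=open('feat.py').read()
t=t.replace("im[...,0]>85)&(im[...,0]>2.2*im[...,1])&(im[...,0]>2.2*im[...,2])","im[...,0]>50)&(im[...,0]>2*im[...,1])&(im[...,0]>2*im[...,2])\ndark=(im.max(2)<75)&~red")
t=t.replace("red=red[c[1]-30:c[1]+30,c[0]-30:c[0]+30]","S=np.s_[c[1]-30:c[1]+30,c[0]-30:c[0]+30]; red=red[S]; dark=cv2.dilate(dark[S].astype(np.uint8),np.ones((3,3)))>0")
t=t.replace("k=6;","dark&=~red; k=6; bd=cv2.resize(dark.astype(np.uint8)*255,None,fx=k,fy=k)>127;")
t=t.replace("(big&~m).sum()*4+(m&~big).sum()","(big&~m).sum()+(m&~big&~bd).sum()")
t=t.replace("R.sort();","R.sort();print('cols',red.any(0).nonzero()[0][[0,-1]]+c[0]-30,'rows',red.any(1).nonzero()[0][[0,-1]]+c[1]-30);")
t=t.replace("h in(0,14):","h in(0,4,10,14):")
open('feat.py','w').write(t)
E
python3 feat.py
```

```text
cols [337 358] rows [133 150]
red 116 [[31, 18, 9, 18, 95], [18, 22, 4, 9, 21]] best (cost,h,cw deg) [(18.9, 16.0, 15.0), (19.8, 16.0, 20.0), (22.2, 18.0, 20.0), (22.7, 18.0, 15.0), (23.4, 16.0, 10.0)]
0 (np.float64(118.3611111111111), 0, 80)
4 (np.float64(88.55555555555556), 4, 85)
10 (np.float64(47.72222222222222), 10, 20)
14 (np.float64(24.777777777777775), 14, 15)
```

Request:
servo_tool --moves '[{"tx": 0, "ty": 0, "tz": 0, "twist": -0.05, "claw": -0.55}, {"tx": 0, "ty": 0, "tz": 0, "twist": -0.1, "claw": -0.55}, {"tx": 0, "ty": 0, "tz": 0, "twist": -0.15, "claw": -0.55}, {"tx": 0, "ty": 0, "tz": 0, "twist": -0.08, "claw": -0.55}, {"tx": 0, "ty": 0, "tz": 0, "twist": 0, "claw": -0.55}]'

```text
time_s: 10.52
ee_pos: [0.5155, 0.131, 0.1501]
orientation: [[-0.898, -0.441, 0.0], [-0.441, 0.898, 0.0], [-0.0, -0.0, -1.0]]
force: [-0.3, -0.6, -1.3]
width: 0.226
grip_force: 0.0
```

```bash
python3 feat.py
```

```text
cols [336 358] rows [132 152]
red 155 [[31, 17, 9, 19, 105], [17, 22, 11, 16, 50]] best (cost,h,cw deg) [(40.6, 16.0, 5.0), (40.7, 16.0, 0.0), (40.8, 16.0, 10.0), (41.5, 16.0, -5.0), (42.1, 14.0, -5.0)]
0 (np.float64(156.41666666666666), 0, 90)
4 (np.float64(119.30555555555556), 4, 90)
10 (np.float64(70.19444444444444), 10, 90)
14 (np.float64(42.083333333333336), 14, -5)
```

Request:
servo_tool --moves '[{"tx": 0, "ty": 0, "tz": 0, "twist": 0.08, "claw": -0.55}, {"tx": 0, "ty": 0, "tz": 0, "twist": 0.16, "claw": -0.55}, {"tx": 0, "ty": 0, "tz": 0, "twist": 0.22, "claw": -0.55}, {"tx": 0, "ty": 0, "tz": 0, "twist": 0.28, "claw": -0.55}, {"tx": 0, "ty": 0, "tz": 0, "twist": 0.33, "claw": -0.55}, {"tx": 0, "ty": 0, "tz": 0, "twist": 0.38, "claw": -0.55}, {"tx": 0, "ty": 0, "tz": 0, "twist": 0.43, "claw": -0.55}, {"tx": 0, "ty": 0, "tz": 0, "twist": 0.47, "claw": -0.55}]'

```text
time_s: 11.23
ee_pos: [0.5157, 0.1324, 0.1508]
orientation: [[-0.962, 0.274, 0.001], [0.274, 0.962, 0.003], [-0.0, 0.003, -1.0]]
force: [-3.3, 7.5, 5.5]
width: 0.228
grip_force: 14.0
```

```bash
python3 feat.py; python3 go.py .604 .1571 .16 196.6
```

```text
cols [345 357] rows [134 150]
red 154 [[26, 19, 13, 17, 154]] best (cost,h,cw deg) [(8.1, 16.0, 25.0), (8.2, 16.0, 20.0), (10.6, 14.0, 20.0), (11.2, 14.0, 25.0), (13.4, 16.0, 15.0)]
0 (np.float64(99.3611111111111), 0, 75)
4 (np.float64(66.11111111111111), 4, 80)
10 (np.float64(32.25), 10, 20)
14 (np.float64(10.583333333333334), 14, 20)
t 11.2833 tx ty tz [-0.1947  0.1203 -0.022 ] twist -0.3640292376043934 rows 2.2061181166234487 4.575786506200475 pos [0.5158 0.1326 0.151 ] yaw 163.8373686156046 F [-1.6167  5.9386  4.8201] w 0.2258933187028357 g 11.647702592454152 j [  8.797  -65.0705]
u -0.03705645526780841 v 0.0017316305025294504 z 0.15100193394851674 M [1.2254 0.1422 0.3203]
```

Request:
servo_tool --moves '[{"tx": 0, "ty": 0, "tz": 0, "twist": -0.08, "claw": -0.45}, {"tx": 0, "ty": 0, "tz": 0, "twist": -0.12, "claw": -0.4}, {"tx": 0, "ty": 0, "tz": 0, "twist": -0.12, "claw": -0.4}]'

```text
time_s: 11.53
ee_pos: [0.5153, 0.1311, 0.15]
orientation: [[-0.997, 0.083, -0.0], [0.083, 0.997, -0.0], [0.0, -0.0, -1.0]]
force: [-0.2, 0.2, 0.3]
width: 0.3
grip_force: 0.1
```

```bash
sed -i 's/range(-30,121,5)/range(-30,121,3)/; s/range(0,20,2)/range(0,22,2)/' feat.py; python3 feat.py; python3 go.py .604 .1571 .16 196.6|tail -1; python3 - <<'E'
from h import *
# red dot on the flange in scene: search for expected dot position by drive angle
s=cams.read_camera("scene");im=s["pixels"].astype(int)
n=np.array([-.4792,-.1427,.866]);V=np.array([-.2857,.9583,0]);X0=np.cross(V,n);face=np.array([.5499,.1409,.1035])
for q in np.arange(0,1.6,.1):
    a=np.pi/2-q; p=proj(s,face+.029*(np.cos(a)*X0+np.sin(a)*V))[0]; u,v=np.round(p).astype(int)
    b=im[v-1:v+2,u-1:u+2].reshape(-1,3); print(round(q,1),p.round(1),b[np.argmax(b[:,0]-b[:,1])])
E
```

```text
cols [344 356] rows [135 150]
red 136 [[25, 20, 13, 16, 136]] best (cost,h,cw deg) [(11.6, 16.0, 33.0), (12.6, 16.0, 30.0), (12.7, 14.0, 33.0), (13.3, 14.0, 30.0), (13.9, 14.0, 27.0)]
0 (np.float64(58.22222222222222), 0, 66)
4 (np.float64(40.27777777777778), 4, 69)
10 (np.float64(20.88888888888889), 10, 33)
14 (np.float64(12.694444444444445), 14, 33)
u -0.037957877479500135 v 0.00037987604623193117 z 0.1499977788698152 M [-0.0268  0.0453  0.    ]
0.0 [364.7 162.1] [152 119  75]
0.1 [365.6 162. ] [166 107  42]
0.2 [366.4 161.9] [166 107  42]
0.3 [367.2 161.9] [170  61  23]
0.4 [367.9 161.9] [171  38  17]
0.5 [368.5 162.1] [171  38  17]
0.6 [369.  162.2] [171  38  17]
0.7 [369.4 162.4] [171  38  17]
0.8 [369.8 162.7] [171  38  17]
0.9 [370. 163.] [171  38  17]
1.0 [370.1 163.4] [171  38  17]
1.1 [370.  163.8] [155  87  34]
1.2 [369.9 164.3] [155  87  34]
1.3 [369.7 164.8] [175 122  47]
1.4 [369.3 165.3] [175 122  47]
1.5 [368.8 165.9] [175 122  47]
```

```bash
cat > dot.py <<'E'
from h import *
s=cams.read_camera("scene");im=s["pixels"].astype(float)
n=np.array([-.4792,-.1427,.866]);V=np.array([-.2857,.9583,0]);X0=np.cross(V,n);face=np.array([.5499,.1409,.1035])
P=lambda q:face+.029*(np.cos(np.pi/2-q)*X0+np.sin(np.pi/2-q)*V)
w=np.clip(im[...,0]-2.2*im[...,1],0,None); v,u=np.mgrid[156:172,358:378]; ww=w[156:172,358:378]
print("red pix",[(int(a),int(b),int(x)) for a,b,x in zip(u[ww>20],v[ww>20],ww[ww>20])])
c=np.array([(u*ww).sum(),(v*ww).sum()])/ww.sum()+[.18,.35]   # bias from first look
q=np.arange(0,1.6,.01);d=[np.linalg.norm(proj(s,P(a))[0]-c) for a in q];print("dot",c,"q",q[np.argmin(d)],min(d))
E
python3 dot.py
```

```text
red pix [(368, 162, 34), (369, 162, 89)]
dot [368.8285 162.4727] q 0.58 0.312735579568554
```

Request:
servo_tool --moves '[{"tx": 0, "ty": 0, "tz": -0.1, "twist": 0, "claw": -0.4}, {"tx": 0, "ty": 0, "tz": -0.1875, "twist": 0, "claw": -0.4}, {"tx": 0, "ty": 0, "tz": -0.1875, "twist": 0, "claw": -1}, {"tx": 0.033, "ty": -0.013, "tz": -0.1875, "twist": 0, "claw": -1}, {"tx": 0.033, "ty": -0.013, "tz": -0.1875, "twist": 0, "claw": -1}, {"tx": 0.033, "ty": -0.013, "tz": -0.13, "twist": 0, "claw": -1}, {"tx": 0.033, "ty": -0.013, "tz": -0.1, "twist": 0, "claw": -1}, {"tx": 0.027, "ty": -0.01, "tz": -0.09, "twist": 0, "claw": -1}, {"tx": 0.021, "ty": -0.008, "tz": -0.078, "twist": 0, "claw": -1}]'

```text
time_s: 12.43
ee_pos: [0.5062, 0.1286, 0.1799]
orientation: [[-0.996, 0.087, -0.002], [0.087, 0.996, -0.0], [0.002, -0.001, -1.0]]
force: [0.4, 0.2, 0.4]
width: -0.003
grip_force: 0.0
```

```bash
python3 dot.py; python3 feat.py; python3 go.py .604 .1571 .16 196.6
```

```text
red pix [(368, 162, 37), (369, 162, 88)]
dot [368.8143 162.4514] q 0.58 0.298366838655979
cols [334 350] rows [139 156]
red 166 [[15, 24, 17, 18, 166]] best (cost,h,cw deg) [(227.7, 20.0, 51.0), (231.1, 20.0, 54.0), (231.3, 18.0, 51.0), (233.7, 20.0, 57.0), (234.0, 20.0, 48.0)]
0 (np.float64(247.91666666666666), 0, 51)
4 (np.float64(249.16666666666666), 4, 51)
10 (np.float64(245.2222222222222), 10, 51)
14 (np.float64(240.80555555555554), 14, 51)
t 12.5333 tx ty tz [-0.2365  0.0922  0.0503] twist -0.23989379277692155 rows 2.4825449410064495 3.01542476954231 pos [0.5066 0.1286 0.1803] yaw 175.00955865007705 F [-0.1348 -0.4763 -0.0479] w 0.000682328987094676 g 0.0 j [  8.621 -76.389]
u -0.04702884418244439 v 0.0005631937032232253 z 0.18030006944139468 M [0.0296 0.0285 0.0182]
```

```bash
python3 - <<'E'
from h import *
s=cams.read_camera("scene");t=cams.read_camera("top")
k=lambda c,x,y,w,h,f:cv2.resize(c["pixels"][y:y+h,x:x+w,::-1].copy(),(w*f,h*f),interpolation=cv2.INTER_CUBIC)
cv2.imwrite("pics/c8.png",np.hstack([k(s,310,105,80,100,6),k(t,210,195,53,100,6)]))
E
```

```text
(no output)
```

View pics/c8.png

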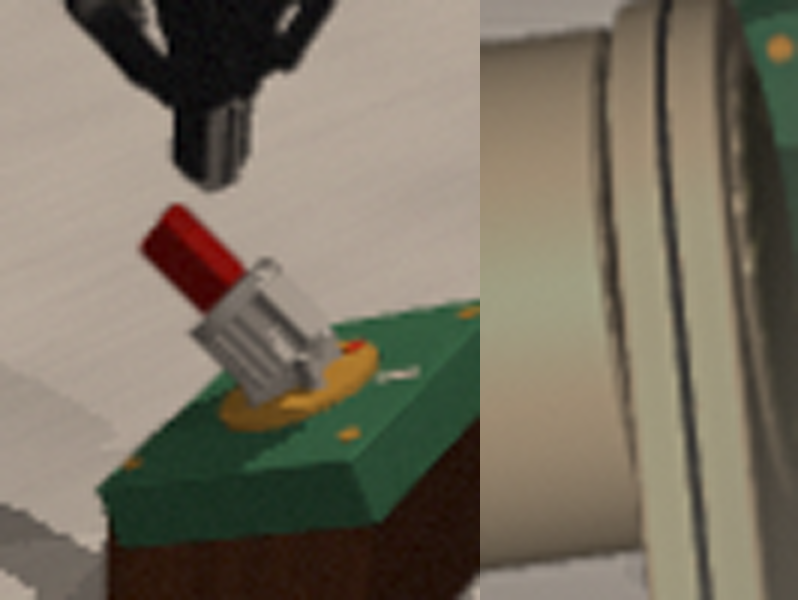

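The crop shows the key still hanging on the core but leaning too far downhill. The wing top is at about (160,225) and the foot at about (290,368). I'll work out its pose in the plane of the slope.

```bash
python3 - <<'E'
from h import *
s=cams.read_camera("scene")
O=np.array([.5518,.1415,0]);U=np.array([.9583,.2857,0]);V=np.array([-.2857,.9583,0])
def inpl(x,y,v=0):
    o,d=ray(s,(x+.5)/6-.5+310,(y+.5)/6-.5+105); k=(v-(o-O)@V)/(d@V);p=o+k*d;return np.array([(p-O)@U,p[2]])
for nm,x,y in(("top c",160,226),("wing base",226,290),("cap c",236,298),("foot lo",262,402),("hub rt",335,345),("foot c",295,372),("fingertip",208,188),("topA",178,204),("topB",140,245)):
    print(nm,*[inpl(x,y,v) for v in(-.01,0,.01)])
# full pose fit: segment red + grey silhouette not needed; fit axis from top centre & cap centre & edges
from scipy.optimize import least_squares
px=lambda x,y:np.array([(x+.5)/6-.5+310,(y+.5)/6-.5+105])
from scipy.spatial.transform import Rotation as Ro
obs={"t":px(160,226),"c":px(236,298)}
red=None
im=s["pixels"].astype(int);red=(im[...,0]>50)&(im[...,0]>2*im[...,1])&(im[...,0]>2*im[...,2])
x0,y0=318,125;red=red[y0:y0+50,x0:x0+45];_,lab,st,_=cv2.connectedComponentsWithStats(red.astype(np.uint8));i=1+st[1:,4].argmax();red=lab==i
k=6;big=cv2.resize(red.astype(np.uint8)*255,None,fx=k,fy=k)>127
base=np.array([[np.cos(np.arctan2(.2857,.9583)),-.2857,0],[.2857,.9583,0],[0,0,1]])
def parts(q):
    R=base@Ro.from_euler("YXZ",[-q[0],q[1],-q[2]],degrees=True).as_matrix() # lean downhill, lean sideways, spin cw
    F=O+q[3]/1e3*U+q[4]/1e3*V+np.array([0,0,q[5]/1e3]);return F,R
def cost(q):
    F,R=parts(q)
    W=np.array([[x,y,h] for h in(.036,.076) for x in(-.025,.025) for y in(-.006,.006)])@R.T+F
    h=cv2.convexHull(((proj(s,W)-[x0,y0]+.5)*k).astype(np.float32));m=np.zeros(big.shape,np.uint8);cv2.fillConvexPoly(m,h.astype(np.int32),1);m=m>0
    # core tip should lie inside hub bore region
    T=R.T@(O+np.array([-.015*.9583,-.015*.2857,.126])-F)
    pen=max(0,np.hypot(T[0],T[1])-.010)*1e3+max(0,-T[2])*1e3+max(0,T[2]-.026)*1e3
    th=np.linspace(0,6.28,48);rim=np.c_[.022*np.cos(th),.022*np.sin(th),np.full(48,.036)]@R.T+F
    r=proj(s,rim);ex=r[r[:,0].argmin()]-px(190,330)
    ft=(np.c_[.021*np.cos(th),.021*np.sin(th),0*th]@R.T+F);f=proj(s,ft);ey=f[f[:,1].argmax()]-px(262,403)
    d=(ft-[.5499,.1409,.1035])@np.array([-.4792,-.1427,.866]);pen2=max(0,-d.min())*1e3
    return (m^big).sum()/k/k+8*pen+8*pen2+3*(ex@ex)+3*(ey@ey)+.02*q[1]**2
from scipy.optimize import differential_evolution
r=differential_evolution(cost,[(30,75),(-25,25),(-10,80),(-25,20),(-12,12),(95,130)],seed=1,maxiter=150,popsize=12)
print(r.x,r.fun,red.sum());F,R=parts(r.x);e=lambda P:(round((P-O)@U,4),round((P-O)@V,4),round(P[2],4))
print("F",e(F),"top",e(F+R[:,2]*.076),"wing c",e(F+R[:,2]*.056),"ends",e(F+R@[.025,0,.066]),e(F+R@[-.025,0,.066]),"tip in key",R.T@(O+np.array([-.015*.9583,-.015*.2857,.126])-F))
E
```

```text
top c [-0.0627  0.1588] [-0.0688  0.1515] [-0.0748  0.1442]
wing base [-0.031   0.1406] [-0.0366  0.133 ] [-0.0422  0.1255]
cap c [-0.0263  0.1386] [-0.0318  0.131 ] [-0.0373  0.1235]
foot lo [-0.0111  0.0941] [-0.0164  0.0859] [-0.0217  0.0777]
hub rt [0.019  0.1341] [0.0141 0.1264] [0.0092 0.1188]
foot c [0.0026 0.1145] [-0.0025  0.1066] [-0.0076  0.0987]
fingertip [-0.0418  0.1835] [-0.0475  0.1766] [-0.0533  0.1697]
topA [-0.0549  0.1717] [-0.0608  0.1646] [-0.0668  0.1575]
topB [-0.0718  0.1466] [-0.0779  0.1392] [-0.0841  0.1317]
[ 55.8859   3.694   61.918    0.8254  -8.0918 119.1805] 24.403968141285254 167
F (np.float64(0.0008), np.float64(-0.0081), np.float64(0.1192)) top (np.float64(-0.062), np.float64(-0.013), np.float64(0.1617)) wing c (np.float64(-0.0454), np.float64(-0.0117), np.float64(0.1505)) ends (np.float64(-0.0459), np.float64(-0.0344), np.float64(0.1651)) (np.float64(-0.0615), np.float64(0.0097), np.float64(0.1472)) tip in key [-0.0096  0.0015  0.0164]
```

Request:
servo_tool --moves '[{"tx": 0.06, "ty": -0.03, "tz": -0.02, "twist": -0.08, "claw": -1}, {"tx": 0.123, "ty": -0.064, "tz": 0, "twist": -0.16, "claw": -1}, {"tx": 0.123, "ty": -0.064, "tz": 0.06, "twist": -0.24, "claw": -1}, {"tx": 0.123, "ty": -0.064, "tz": 0.08, "twist": -0.24, "claw": -1}, {"tx": 0.09, "ty": -0.051, "tz": 0.08, "twist": -0.24, "claw": -1}, {"tx": 0.07, "ty": -0.043, "tz": 0.08, "twist": -0.24, "claw": -1}, {"tx": 0.052, "ty": -0.036, "tz": 0.08, "twist": -0.24, "claw": -1}, {"tx": 0.038, "ty": -0.031, "tz": 0.08, "twist": -0.24, "claw": -1}, {"tx": 0.025, "ty": -0.026, "tz": 0.08, "twist": -0.24, "claw": -1}, {"tx": 0.025, "ty": -0.026, "tz": 0.08, "twist": -0.24, "claw": -1}]'

```text
time_s: 13.52
ee_pos: [0.4955, 0.1183, 0.1587]
orientation: [[-0.959, -0.284, -0.003], [-0.284, 0.959, -0.003], [0.003, -0.002, -1.0]]
force: [-50.5, -12.8, 79.5]
width: -0.001
grip_force: 46.8
```

```bash
cat > fit6.py <<'E'
# general key pose from red silhouette (dark gripper pixels ignored) and hub-grey not used
from h import *
from scipy.optimize import differential_evolution
from scipy.spatial.transform import Rotation as Ro
import sys
O=np.array([.5518,.1415,0]);U=np.array([.9583,.2857,0]);V=np.array([-.2857,.9583,0]);n=np.array([-.4792,-.1427,.866])
s=cams.read_camera("scene");im=s["pixels"].astype(int)
red=(im[...,0]>50)&(im[...,0]>2*im[...,1])&(im[...,0]>2*im[...,2]);dark=(im.max(2)<75)&~red
x0,y0=315,115;S=np.s_[y0:y0+46,x0:x0+52];red=red[S]
_,lab,st,_=cv2.connectedComponentsWithStats(red.astype(np.uint8));red=np.isin(lab,[i for i in range(1,len(st)) if st[i,4]>12])
dark=(cv2.dilate(dark[S].astype(np.uint8),np.ones((3,3)))>0)&~red
k=6;up=lambda m:cv2.resize(m.astype(np.uint8)*255,None,fx=k,fy=k)>127;big,bd=up(red),up(dark)
B=np.c_[U,V,[0,0,1]]; face=np.array([.5499,.1409,.1035])
def parts(q): # extra lean downhill, sideways lean, spin cw (deg), offset along slope s, v, height (mm)
    A=np.radians(30);D=np.c_[U*np.cos(A)+np.array([0,0,np.sin(A)]),V,n]
    return face+D@np.array(q[3:6])*1e-3,D@Ro.from_euler("YXZ",[-q[0],q[1],-q[2]],degrees=True).as_matrix()
def cost(q):
    F,R=parts(q);W=np.array([[x,y,h] for h in(.036,.076) for x in(-.025,.025) for y in(-.006,.006)])@R.T+F
    h=cv2.convexHull(((proj(s,W)-[x0,y0]+.5)*k).astype(np.float32));m=np.zeros(big.shape,np.uint8);cv2.fillConvexPoly(m,h.astype(np.int32),1);m=m>0
    T=R.T@(face+.026*n-F);pen=max(0,np.hypot(T[0],T[1])-.008)*1e3+max(0,T[2]-.027)*1e3
    return ((m&~big&~bd).sum()+(big&~m).sum())/k/k+8*pen+.03*(q[1]**2+q[0]**2/4)
r=differential_evolution(cost,[(-15,35),(-15,15),(-20,110),(-10,10),(-8,8),(0,18)],seed=1,maxiter=60,popsize=10)
print("red",red.sum(),"lean+,side,spin,s,v,h",r.x.round(1),"cost",round(r.fun,1))
for sp in range(0,100,15):
    r=differential_evolution(lambda q:cost([q[0],q[1],sp,*q[2:]]),[(-15,35),(-15,15),(-10,10),(-8,8),(0,18)],seed=1,maxiter=25,popsize=8);print(sp,r.x.round(1),round(r.fun,1))
E
python3 fit6.py; python3 dot.py; python3 go.py .604 .1571 .16 196.6
```

```text
red 168 lean+,side,spin,s,v,h [14.  -0.8 33.3  4.6 -1.   0.6] cost 11.8
0 [-7.6 13.5 -9.3  0.3  8.2] 144.7
15 [-2.8 14.3 -7.5  0.3  8.6] 83.3
30 [11.9  4.   2.4  3.4  1.9] 23.0
45 [12.9 -2.   7.  -3.2  1.5] 65.1
60 [22.5 -8.7  8.3 -2.5  0.9] 17.3
75 [  8.6 -10.3   1.2  -7.4   0.2] 71.8
90 [  0.5 -13.8  -7.7  -7.6   0.2] 127.7
red pix [(368, 162, 36), (369, 162, 89)]
dot [368.7959 162.4872] q 0.5700000000000001 0.3381855837443207
t 13.6167 tx ty tz [-0.2854  0.0159 -0.0015] twist -0.0013321597733895235 rows 2.7415363093282172 0.016745025084505184 pos [0.4964 0.1186 0.1594] yaw -163.5198943796051 F [-48.621  -12.9755  76.3879] w 0.000594002623031714 g 45.42035724967718 j [  7.7591 -98.7009]
u -0.059674037909684625 v -0.00608843723540771 z 0.1593980999428722 M [-1.7847  7.6786  0.0991]
```

Request:
servo_tool --moves '[{"tx": 0.008, "ty": 0, "tz": -0.015, "twist": 0, "claw": -1}, {"tx": 0.015, "ty": 0, "tz": -0.03, "twist": 0, "claw": -1}, {"tx": 0.03, "ty": 0, "tz": -0.07, "twist": 0, "claw": -1}, {"tx": 0.03, "ty": 0, "tz": -0.1, "twist": 0, "claw": -1}]'

```text
time_s: 13.95
ee_pos: [0.4845, 0.1158, 0.1905]
orientation: [[-0.959, -0.284, 0.0], [-0.284, 0.959, 0.0], [-0.0, 0.0, -1.0]]
force: [0.3, 0.9, 0.3]
width: -0.0
grip_force: 0.0
```

```bash
python3 fit6.py; python3 dot.py; python3 go.py .604 .1571 .16 196.6
```

```text
red 188 lean+,side,spin,s,v,h [ 4.4 -3.3 33.7  6.4 -7.2  0.4] cost 16.3
0 [-10.9  13.7  -9.3   7.2   3.9] 155.0
15 [-2.1  8.9 -6.9  6.9  0.5] 100.3
30 [3.3 2.1 1.4 2.2 0. ] 32.7
45 [ 9.   1.9  9.6 -0.5  0.5] 70.2
60 [ 21.5 -14.8   9.7  -2.9   1.3] 37.6
75 [  0.9 -14.8  -4.6  -7.9   0.2] 69.3
90 [ -5.5 -14.6  -8.3  -6.5   0.4] 128.9
red pix [(368, 162, 36), (369, 162, 83)]
dot [368.7873 162.4799] q 0.5700000000000001 0.3336917950919994
t 14.05 tx ty tz [-0.3104  0.0148  0.0822] twist -0.0005968816853510362 rows 3.083835817855807 0.007502702748825873 pos [0.4865 0.116  0.1923] yaw -163.45371935168163 F [ 0.1174  1.1482 -0.1161] w -0.00027607392047441945 g 0.0 j [  7.5381 -99.0083]
u -0.06985948607842787 v -0.005741917446617308 z 0.19228955999865857 M [ 0.0125  0.0576 -0.0384]
```

```bash
python3 feat.py
```

```text
cols [342 358] rows [140 156]
red 187 [[23, 25, 17, 17, 187]] best (cost,h,cw deg) [(31.9, 0.0, 33.0), (32.7, 0.0, 36.0), (41.2, 2.0, 36.0), (41.4, 0.0, 30.0), (41.4, 2.0, 33.0)]
0 (np.float64(31.86111111111111), 0, 33)
4 (np.float64(56.611111111111114), 4, 36)
10 (np.float64(100.97222222222223), 10, 66)
14 (np.float64(135.97222222222223), 14, 66)
```

The fit now gives the key home on the drive (h≈0) at a spin of about 33°, which matches the drive's 0.57 rad, so it is meshed. Next I'll straddle the wing with the fork, aligned to it.

Request:
servo_tool --moves '[{"tx": -0.03, "ty": 0.005, "tz": -0.057, "twist": 0.08, "claw": 0.1}, {"tx": -0.06, "ty": 0.01, "tz": -0.057, "twist": 0.16, "claw": 0.1}, {"tx": -0.09, "ty": 0.014, "tz": -0.057, "twist": 0.24, "claw": 0.1}, {"tx": -0.09, "ty": 0.014, "tz": -0.057, "twist": 0.32, "claw": 0.1}, {"tx": -0.09, "ty": 0.014, "tz": -0.057, "twist": 0.41, "claw": 0.1}, {"tx": -0.09, "ty": 0.014, "tz": -0.04, "twist": 0.41, "claw": 0.1}, {"tx": -0.09, "ty": 0.014, "tz": 0.03, "twist": 0.41, "claw": 0.1}, {"tx": -0.09, "ty": 0.014, "tz": 0.08, "twist": 0.41, "claw": 0.1}, {"tx": -0.09, "ty": 0.014, "tz": 0.113, "twist": 0.41, "claw": 0}, {"tx": -0.09, "ty": 0.014, "tz": 0.113, "twist": 0.41, "claw": -0.3}]'

```text
time_s: 14.93
ee_pos: [0.5145, 0.1309, 0.1394]
orientation: [[-0.939, 0.345, -0.007], [0.345, 0.939, -0.001], [0.006, -0.003, -1.0]]
force: [-0.8, -0.6, -1.1]
width: 0.376
grip_force: 0.0
```

```bash
python3 go.py .604 .1571 .16 196.6; python3 feat.py; python3 dot.py|tail -1
```

```text
t 14.9333 tx ty tz [-0.1872  0.1385 -0.0533] twist -0.408519773359963 rows 2.2916416633243855 5.135025084133613 pos [0.5145 0.1309 0.1394] yaw 159.83322039760333 F [-0.782  -0.6473 -1.1406] w 0.3759726825366362 g 0.0 j [  8.7391 -61.0946]
u -0.03882120413255308 v 0.0004928029979054697 z 0.13935257095448003 M [-0.0041  0.0486  0.0082]
cols [343 358] rows [140 156]
red 191 [[24, 25, 16, 17, 191]] best (cost,h,cw deg) [(25.3, 0.0, 33.0), (26.8, 0.0, 30.0), (31.2, 2.0, 33.0), (32.4, 0.0, 27.0), (33.5, 0.0, 36.0)]
0 (np.float64(25.305555555555557), 0, 33)
4 (np.float64(46.0), 4, 33)
10 (np.float64(84.83333333333333), 10, 33)
14 (np.float64(111.25), 14, 33)
dot [368.8843 162.35  ] q 0.58 0.17858797206834923
```

Request:
servo_tool --moves '[{"tx": 0, "ty": 0, "tz": 0, "twist": 0.07, "claw": -0.3}, {"tx": 0, "ty": 0, "tz": 0, "twist": 0.14, "claw": -0.3}, {"tx": 0, "ty": 0, "tz": 0, "twist": 0.21, "claw": -0.3}, {"tx": 0, "ty": 0, "tz": 0, "twist": 0.28, "claw": -0.3}, {"tx": 0, "ty": 0, "tz": 0, "twist": 0.35, "claw": -0.3}, {"tx": 0, "ty": 0, "tz": 0, "twist": 0.42, "claw": -0.3}, {"tx": 0, "ty": 0, "tz": 0, "twist": 0.48, "claw": -0.3}, {"tx": 0, "ty": 0, "tz": 0, "twist": 0.54, "claw": -0.3}]'

```text
time_s: 15.7
ee_pos: [0.5188, 0.1324, 0.1468]
orientation: [[-0.357, 0.934, 0.004], [0.934, 0.357, 0.002], [0.0, 0.005, -1.0]]
force: [-0.1, 3.9, 3.3]
width: 0.348
grip_force: 4.9
```

```bash
python3 go.py .604 .1571 .16 196.6; python3 feat.py; python3 dot.py|tail -1
```

```text
t 15.7 tx ty tz [-0.0185  0.2211 -0.032 ] twist -0.9518699580255958 rows 2.150398209692826 11.964845841103857 pos [0.5188 0.1324 0.1468] yaw 110.93170377769637 F [-0.1429  3.8801  3.3006] w 0.3479749516853882 g 4.909966397099197 j [  8.7788 -12.1698]
u -0.03421026138290915 v 0.000735733690217831 z 0.14680058259229684 M [ 0.673  -0.0155  0.1876]
cols [343 354] rows [137 158]
red 151 [[24, 22, 12, 22, 151]] best (cost,h,cw deg) [(25.8, 2.0, 66.0), (27.2, 0.0, 66.0), (27.4, 2.0, 63.0), (30.0, 0.0, 63.0), (31.3, 2.0, 69.0)]
0 (np.float64(27.25), 0, 66)
4 (np.float64(31.277777777777775), 4, 63)
10 (np.float64(55.5), 10, 63)
14 (np.float64(71.41666666666667), 14, 63)
dot [370.1737 164.35  ] q 1.19 0.2807292157719755
```

Request:
servo_tool --moves '[{"tx": 0, "ty": 0, "tz": 0, "twist": 0.06, "claw": -0.3}, {"tx": 0, "ty": 0, "tz": 0, "twist": 0.12, "claw": -0.3}, {"tx": 0, "ty": 0, "tz": 0, "twist": 0.18, "claw": -0.3}, {"tx": 0, "ty": 0, "tz": 0, "twist": 0.24, "claw": -0.3}, {"tx": 0, "ty": 0, "tz": 0, "twist": 0.28, "claw": -0.3}]'

```text
time_s: 16.22
ee_pos: [0.5188, 0.132, 0.1464]
orientation: [[0.071, 0.997, 0.004], [0.997, -0.071, 0.001], [0.002, 0.004, -1.0]]
force: [0.4, 4.4, 4.9]
width: 0.347
grip_force: 7.0
```

```bash
python3 go.py .604 .1571 .16 196.6; python3 feat.py; python3 dot.py
```

```text
t 16.2167 tx ty tz [ 0.0779  0.2081 -0.0331] twist -1.2299616385257857 rows 2.1544851189770506 15.460411657447027 pos [0.5188 0.132  0.1464] yaw 85.90345253267928 F [0.4332 4.3856 4.8961] w 0.346548740268777 g 7.022874027024955 j [ 8.7588 12.847 ]
u -0.03432102920968043 v 0.0003146653323979561 z 0.1463776277130968 M [ 0.723  -0.2011  0.2862]
cols [340 358] rows [138 159]
red 158 [[21, 23, 19, 22, 158]] best (cost,h,cw deg) [(10.1, 2.0, 90.0), (12.9, 2.0, 93.0), (13.3, 2.0, 87.0), (16.6, 4.0, 90.0), (18.3, 4.0, 87.0)]
0 (np.float64(18.583333333333332), 0, 90)
4 (np.float64(16.583333333333332), 4, 90)
10 (np.float64(40.333333333333336), 10, 90)
14 (np.float64(52.916666666666664), 14, 90)
red pix [(368, 166, 30), (369, 166, 70), (370, 166, 24), (368, 167, 35)]
dot [368.9198 166.573 ] q 1.56 0.5588185365046205
```

Request:
servo_tool --moves '[{"tx": 0, "ty": 0, "tz": 0, "twist": 0.04, "claw": -0.3}, {"tx": 0, "ty": 0, "tz": 0, "twist": 0.08, "claw": -0.3}, {"tx": 0, "ty": 0, "tz": 0, "twist": 0.08, "claw": -0.3}, {"tx": 0, "ty": 0, "tz": 0, "twist": 0.08, "claw": -0.3}]'

```text
time_s: 16.65
ee_pos: [0.5196, 0.1323, 0.1472]
orientation: [[0.19, 0.982, 0.006], [0.982, -0.19, 0.002], [0.003, 0.006, -1.0]]
force: [1.5, 4.9, 8.0]
width: 0.35
grip_force: 18.3
```

```bash
python3 go.py .604 .1571 .16 196.6; python3 feat.py; python3 dot.py
```

```text
t 16.65 tx ty tz [ 0.101   0.1954 -0.0305] twist -1.3061667976951592 rows 2.130488907321946 16.418297736391665 pos [0.5196 0.1323 0.1472] yaw 79.04498820743567 F [1.46   4.8622 7.9574] w 0.3499053715460285 g 18.3264539251104 j [ 8.7736 19.7188]
u -0.03343434989621301 v 0.0003838892354039682 z 0.1472162823713228 M [ 0.8767 -0.5021  0.641 ]
cols [340 359] rows [139 158]
red 149 [[21, 24, 20, 20, 149]] best (cost,h,cw deg) [(8.8, 2.0, 87.0), (11.6, 2.0, 84.0), (12.8, 0.0, 87.0), (13.5, 2.0, 90.0), (14.4, 0.0, 84.0)]
0 (np.float64(12.75), 0, 87)
4 (np.float64(17.97222222222222), 4, 87)
10 (np.float64(48.583333333333336), 10, 84)
14 (np.float64(60.47222222222222), 14, 84)
red pix [(368, 166, 31), (369, 166, 68), (370, 166, 28), (368, 167, 33)]
dot [368.9556 166.5572] q 1.55 0.5721672482442409
```

Request:
servo_tool --moves '[{"tx": 0, "ty": 0, "tz": 0, "twist": -0.08, "claw": -0.1}, {"tx": 0, "ty": 0, "tz": 0, "twist": -0.16, "claw": 0.2}, {"tx": 0, "ty": 0, "tz": 0, "twist": -0.24, "claw": 0.4}, {"tx": 0, "ty": 0, "tz": 0, "twist": -0.3, "claw": 0.4}, {"tx": 0, "ty": 0, "tz": 0, "twist": -0.3, "claw": 0.4}, {"tx": 0, "ty": 0, "tz": -0.06, "twist": -0.3, "claw": 0.4}, {"tx": 0, "ty": 0, "tz": -0.14, "twist": -0.3, "claw": 0.4}, {"tx": 0, "ty": 0, "tz": -0.2, "twist": -0.3, "claw": 0.4}]'

```text
time_s: 17.42
ee_pos: [0.5173, 0.1311, 0.2261]
orientation: [[-0.27, 0.963, 0.0], [0.963, 0.27, -0.0], [-0.0, 0.0, -1.0]]
force: [0.9, -1.1, 1.1]
width: 0.701
grip_force: 0.0
```

```bash
python3 go.py .604 .1571 .16 196.6; python3 feat.py; python3 dot.py; python3 fit6.py | head -1
```

```text
t 17.4167 tx ty tz [0.0042 0.2263 0.1653] twist -1.0102538023730618 rows 2.688592098683228 12.698720979549659 pos [0.5173 0.1311 0.2261] yaw 105.67715778642443 F [ 0.8812 -1.138   1.1362] w 0.7011265248825759 g 0.0 j [ 8.7277 -6.948 ]
u -0.03609180593392191 v -0.0001373629308425049 z 0.22607570696857723 M [-0.0254  0.0057  0.0189]
cols [341 359] rows [136 159]
red 266 [[22, 21, 19, 24, 266]] best (cost,h,cw deg) [(33.1, 0.0, 84.0), (36.9, 0.0, 81.0), (42.5, 0.0, 87.0), (42.6, 2.0, 84.0), (44.4, 2.0, 81.0)]
0 (np.float64(33.083333333333336), 0, 84)
4 (np.float64(68.66666666666667), 4, 81)
10 (np.float64(143.16666666666666), 10, 81)
14 (np.float64(192.88888888888889), 14, 24)
red pix [(368, 166, 28), (369, 166, 73), (370, 166, 28), (368, 167, 32)]
dot [368.9834 166.5502] q 1.55 0.5870281386659105
red 266 lean+,side,spin,s,v,h [ 2.8 -4.2 83.2  2.6 -4.8  0.1] cost 25.9
```

Request:
servo_tool --moves '[{"tx": 0, "ty": -0.025, "tz": 0, "twist": 0, "claw": -1}, {"tx": 0, "ty": -0.025, "tz": 0, "twist": 0, "claw": -1}, {"tx": 0, "ty": -0.025, "tz": 0, "twist": 0, "claw": -1}, {"tx": 0, "ty": -0.025, "tz": 0.06, "twist": 0, "claw": -1}, {"tx": 0, "ty": -0.025, "tz": 0.11, "twist": 0, "claw": -1}, {"tx": 0, "ty": -0.02, "tz": 0.124, "twist": 0, "claw": -1}, {"tx": 0, "ty": -0.014, "tz": 0.135, "twist": 0, "claw": -1}, {"tx": 0, "ty": -0.009, "tz": 0.144, "twist": 0, "claw": -1}, {"tx": 0, "ty": -0.009, "tz": 0.144, "twist": 0, "claw": -1}]'

```text
time_s: 18.32
ee_pos: [0.5118, 0.1297, 0.1696]
orientation: [[-0.271, 0.963, -0.005], [0.963, 0.271, -0.002], [-0.0, -0.006, -1.0]]
force: [-25.5, -6.1, 31.5]
width: -0.0
grip_force: 20.1
```

Request:
servo_tool --moves '[{"tx": 0, "ty": -0.008, "tz": -0.014, "twist": 0, "claw": -1}, {"tx": 0, "ty": -0.016, "tz": -0.03, "twist": 0, "claw": -1}, {"tx": 0, "ty": -0.03, "tz": -0.1, "twist": 0, "claw": -1}, {"tx": 0, "ty": -0.03, "tz": -0.2, "twist": 0, "claw": -1}, {"tx": 0, "ty": -0.03, "tz": -0.2, "twist": 0, "claw": -1}, {"tx": 0, "ty": -0.03, "tz": -0.2, "twist": 0, "claw": -1}]'

```text
time_s: 18.82
ee_pos: [0.5046, 0.1274, 0.2508]
orientation: [[-0.271, 0.963, 0.008], [0.963, 0.271, 0.001], [-0.001, 0.008, -1.0]]
force: [0.0, -0.8, -0.6]
width: -0.003
grip_force: 0.0
```

```bash
python3 feat.py; python3 dot.py; python3 fit6.py | head -1
```

```text
cols [341 358] rows [136 159]
red 259 [[22, 21, 18, 24, 259]] best (cost,h,cw deg) [(36.5, 0.0, 81.0), (36.9, 0.0, 84.0), (39.8, 0.0, 78.0), (40.9, 2.0, 81.0), (42.8, 2.0, 84.0)]
0 (np.float64(36.52777777777778), 0, 81)
4 (np.float64(64.44444444444444), 4, 81)
10 (np.float64(136.41666666666666), 10, 78)
14 (np.float64(185.44444444444446), 14, 24)
red pix [(368, 166, 31), (369, 166, 66), (370, 166, 33), (368, 167, 30)]
dot [369.0014 166.5384] q 1.55 0.5922440549496552
red 259 lean+,side,spin,s,v,h [ 17.2 -14.5  15.2   6.3  -4.7   0. ] cost 37.9
```

```bash
python3 -c "
from h import *
print(robot.hand_in())"
```

```text
the job is handed in; nothing more can be done
None
```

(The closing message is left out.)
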